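# Scoop areca nuts into the bowl and hang up the scoop

## Task

With the scoop, never with the fingers, take at least three of the areca nuts out of the foam box and tip them into the aluminium bowl, spilling none: every nut must end up in the bowl or in the box. Then hang the emptied scoop by its handle bar across both prongs of the hanging bracket, and let go of it. Leave the bowl and all the other things standing where they are.

Things in the scene. Friction and masses are not known exactly. Their poses are not given: they have to be found in the camera images.
- scoop: White enamelled scoop standing on its pan, 0.26 kg. Origin: underside of the pan, right below the handle bar; x to the open front lip, z up. Pan: x from -40 to +65, 110 wide, floor 3 thick, thinner at the lip; back and side walls 42 high (sides 20 high from x = 25 to 47, none beyond). Two flat arms, 20 wide, rise from the sides at x = 0 and carry the black handle bar like an arch.
- scoop_bar (a point): Centre of the scoop's handle bar, 125 above the pan's underside. The bar runs along the scoop's y, 100 clear between the arms, 12 thick along x, 20 high along z.
- scoop_lip (a point): Middle of the scoop's front lip, 65 ahead of the origin on the underside.
- foam_box: White foam box, open on top, fixed: 265 (its x) x 170 (its y) x 85 high, walls and floor 20 thick, so the inside is 225 x 130 and 65 deep. Origin: centre of its underside; z up. The nuts lie in its +x half; the -x half is empty at the start.
- bowl: Round aluminium bowl, rim diameter 184, 65 high, wall 4, loose, 0.5 kg. Origin: centre of its underside, z up.
- bowl_rim (a point): Centre of the bowl's mouth, level with its rim.
- bracket: Dark steel hanging bracket, fixed, 208 high: a post on a base plate (130 wide) with two parallel prongs, pointing to the bracket's -x. Origin: on the underside, below the post (20 thick along x, so its front face is at x = -10; post top at 196). z up.
- bracket_seat (a point): Midway between the two prongs, level with their upper side (190 above the table), 82 in front of the post's axis: where the handle bar rests. The prongs are round, 10 thick, their axes 34 either side of this point (y of the bracket); they end 36 beyond it in tips turned up 23. Axes as the bracket's.
- nut1: Whole dried areca nut, brown, roundish, 32 in diameter, 30 high, 16 g, loose; six are alike. Origin: its centre, 14 above its small flat end.
- nut2: Whole dried areca nut, brown, roundish, 32 in diameter, 30 high, 16 g, loose; six are alike. Origin: its centre, 14 above its small flat end.
- nut3: Whole dried areca nut, brown, roundish, 32 in diameter, 30 high, 16 g, loose; six are alike. Origin: its centre, 14 above its small flat end.
- nut4: Whole dried areca nut, brown, roundish, 32 in diameter, 30 high, 16 g, loose; six are alike. Origin: its centre, 14 above its small flat end.
- nut5: Whole dried areca nut, brown, roundish, 32 in diameter, 30 high, 16 g, loose; six are alike. Origin: its centre, 14 above its small flat end.
- nut6: Whole dried areca nut, brown, roundish, 32 in diameter, 30 high, 16 g, loose; six are alike. Origin: its centre, 14 above its small flat end.
- tin: Bystander: plain tin can, diameter 72, height 100, loose. Origin: centre of its underside.
- mug: Bystander: white mug, diameter 76, height 85, with a handle, loose. Origin: centre of its underside.
- jar: Bystander: glass jar, diameter 70, height 110, loose. Origin: centre of its underside.
- carton: Bystander: cardboard carton, 80 x 130 x 60 high, loose. Origin: centre of its underside.
- brush: Bystander: wooden hand brush lying flat, 200 long, loose.
Mind the look-alikes: they are no part of the job. What is shaped like the nut1 but blue or pink is not meant.

How it is judged:
On the way, in this order (a step that is already met when the one before it is completed fails the run):
1. at least three nuts lie in the bowl ((distance between each of nut1, nut2, nut3 and bowl_rim below 0.08 m or distance between each of nut4, nut5, nut6 and bowl_rim below 0.08 m or ((distance between each of nut1, nut2 and bowl_rim below 0.08 m or distance between each of nut1, nut3 and bowl_rim below 0.08 m or distance between each of nut2, nut3 and bowl_rim below 0.08 m) and distance between any of nut4, nut5, nut6 and bowl_rim below 0.08 m) or (distance between any of nut1, nut2, nut3 and bowl_rim below 0.08 m and (distance between each of nut4, nut5 and bowl_rim below 0.08 m or distance between each of nut4, nut6 and bowl_rim below 0.08 m or distance between each of nut5, nut6 and bowl_rim below 0.08 m)))), for 0.2 s.
2. the scoop hangs by its bar on the bracket (x of scoop_bar in the frame of bracket_seat between -0.035 and 0.035 m and y of scoop_bar in the frame of bracket_seat between -0.025 and 0.025 m and z of scoop_bar in the frame of bracket_seat between 0 and 0.02 m and contact force between scoop and bracket above 1 N and angle between scoop's own z axis and vertical below 0.35 rad and linear speed of scoop below 0.05 m/s), for 0.2 s.
At the end, for the whole second after the job is handed in: At least three nuts are in the bowl and every other nut is in the bowl or lies in the foam box; the scoop hangs still from the bracket, its bar lying on both prongs (bar centre within 35 mm along and 25 mm across of the seat point and 0 to 20 mm above it), upright within 20 degrees (all of step 2 and (distance between each of nut1, nut2, nut3 and bowl_rim below 0.08 m or distance between each of nut4, nut5, nut6 and bowl_rim below 0.08 m or ((distance between each of nut1, nut2 and bowl_rim below 0.08 m or distance between each of nut1, nut3 and bowl_rim below 0.08 m or distance between each of nut2, nut3 and bowl_rim below 0.08 m) and distance between any of nut4, nut5, nut6 and bowl_rim below 0.08 m) or (distance between any of nut1, nut2, nut3 and bowl_rim below 0.08 m and (distance between each of nut4, nut5 and bowl_rim below 0.08 m or distance between each of nut4, nut6 and bowl_rim below 0.08 m or distance between each of nut5, nut6 and bowl_rim below 0.08 m))) and (distance between nut1 and bowl_rim below 0.08 m or (horizontal distance between nut1 and foam_box below 0.135 m and height (world z) of nut1 between 0.03 and 0.085 m)) and (distance between nut2 and bowl_rim below 0.08 m or (horizontal distance between nut2 and foam_box below 0.135 m and height (world z) of nut2 between 0.03 and 0.085 m)) and (distance between nut3 and bowl_rim below 0.08 m or (horizontal distance between nut3 and foam_box below 0.135 m and height (world z) of nut3 between 0.03 and 0.085 m)) and (distance between nut4 and bowl_rim below 0.08 m or (horizontal distance between nut4 and foam_box below 0.135 m and height (world z) of nut4 between 0.03 and 0.085 m)) and (distance between nut5 and bowl_rim below 0.08 m or (horizontal distance between nut5 and foam_box below 0.135 m and height (world z) of nut5 between 0.03 and 0.085 m)) and (distance between nut6 and bowl_rim below 0.08 m or (horizontal distance between nut6 and foam_box below 0.135 m and height (world z) of nut6 between 0.03 and 0.085 m))); the robot touches nothing.
It fails at once if the robot touches a nut with its fingers or arm (contact force between any of the fingers, the arm and nut1 above 0.3 N or contact force between any of the fingers, the arm and nut2 above 0.3 N or contact force between any of the fingers, the arm and nut3 above 0.3 N or contact force between any of the fingers, the arm and nut4 above 0.3 N or contact force between any of the fingers, the arm and nut5 above 0.3 N or contact force between any of the fingers, the arm and nut6 above 0.3 N).
It fails at once if the bowl is shifted by more than 50 mm or tipped by more than 25 degrees (distance of bowl from where it was at the start of the episode above 0.05 m or angle between bowl's own z axis and vertical above 0.44 rad).
It fails at once if a bystander is shifted by more than 30 mm (distance of any of tin, mug, jar, carton, brush from where it was at the start of the episode above 0.03 m).
It also fails if it takes over 72 s, if anything falls off the work surface, if the arm or the gripper's body presses on something with over 40 N, if the wrist force passes 120 N, or if a joint passes its speed limit or range.

## Robot

A 7-joint arm with a two-finger parallel gripper is mounted at the origin on the work surface. World frame = base frame: x ahead of the robot, y to its left, z up, the work surface at z = 0. Lengths are in m, angles in rad, forces in N, time in s.
With the tool pointing down it reaches from about 0.4 to 0.85 m from the base axis. Payload 10.4 kg.
Tool frame: the origin (TCP) lies midway between the tips of the shut fingers; the grasp point (between the pads) lies r.grip_point_offset behind it (r.grip_point_offset is the distance from the TCP to the grasp point, in m); z points along the fingers, y is the line along which they close (so a half turn about z gives the same grasp; the last joint's range is limited). The gripper opens to 87 mm and grips with 3 to 60 N. Pads are 19 mm wide; open, the fingers measure 117 mm over their backs; the gripper's body (75 mm by 190 mm) begins 51 mm behind the grasp point.
Start: joints at [-1.226, 0.332, -0.065, 1.46, 0.022, 1.35, -0.088], TCP at [0.225, 0.583, 0.223] pointing down, gripper open.
Joint ranges: [-2.6, 2.6], [-0.5, 2.12], [-1.47, 1.34], [0.16, 2.42], [-1.27, 4.41], [0.06, 2.06], [-2.6, 2.6]. Speed limits (rad/s): [2.22, 2.22, 2.79, 2.79, 3.14, 3.14, 3.14].

## Interface

Orientations are given as a unit quaternion [x, y, z, w].
In Python, from bench import r gives the robot as it stands.
- The arm moves only by the tool play_rows, never from a script. Its arguments are lists of equal length, an entry for each row: "claw": the closure, from 0 (fully open) to 1 (shut); "delta_pos": the shift along the tool's x, y, z scaled (see below), a list of three; "delta_rot": the turn, a rotation vector about the tool's x, y, z scaled (see below), a list of three. A call has 1 to 8 rows; each row shifts and turns the commanded pose from where the row before left it, along the tool's axes as they then stand; what a row does not reach is not made up. The controller multiplies each number of a shift by 200 mm and each number of a turn by pi rad. A row lasts 1/10 s, in which the tool goes at most 50 mm and 8.59 degrees, less where a joint would pass 70% of its speed; a pose out of reach is approached as far as the arm can. A call with a number of a shift or a turn outside -1 to 1 is refused whole. A call with a gripper value outside its range is refused whole. The fingers move at their own pace and stop on an object; "squeeze" is the grip in N (left out, the last holds). Time passes only in rows, so rows that do not move let the fingers close. It gives the time, the measured TCP pose, the force, the opening and the grip force at its end, in the units of the state.
- r.read_state(): the state, without advancing time (a new reading comes with each control period).
- r.camera(name): name is "scene" or "top" or "wrist"; returns a dict with "pixels" (480x640x3 uint8, red, green, blue), "camera_matrix" (3x3 intrinsics, pixels), "cam_to_world" (4x4, takes a point from camera to world coordinates); the wrist camera has in their place "hand_eye" (4x4, takes a point from camera to tool coordinates, whose origin is the TCP and whose axes are the flange's). Camera axes: x right, y up, looking along -z (the intrinsics and any distortion apply to the point x, -y, -z); pixel columns grow to the right and rows downward; lengths in m; the calibration is good to about 2 mm. A picture is of the moment at which its call begins: read the wrist's pose just before it. There is no depth.
- r.close_job(): hands the job in; it is judged then, once.
The state is a dict: "time": time; "joint_positions": joint angles; "joint_vel": joint speeds; "joint_torque": joint torques, N m; "ee_pos": TCP position; "eef_rot": TCP orientation; "ft_force": force on the tool from outside, world axes, zero at the start; "torque": the same for the moment, N m; "width": finger opening in m; "grip_force": force on a finger pad.
Only numpy, scipy, OpenCV 4.12 (cv2) and the standard library are available. Lean on these libraries where they do the work, as an engineer would, in place of code of your own. Each camera call takes 0.05 s, during which the arm holds its last target. There are 200 camera calls.

## Working session

There is one attempt and no reset: what is moved stays moved. The work goes in short steps, Python scripts to look and compute and a tool call to move; the robot and the scene stay as the last step left them, time stands still between calls to the robot, and variables do not carry over. Pictures are saved under pics/ and viewed, at most 10 in all, crops included, and the job is handed in when it is done.

Besides the shell and the picture viewer there is one more tool, called after "Emit:" by a JSON object that holds its "method" and its "body". play_rows: Moves the arm, as the interface text tells. Shifts and turns lie within -1 to 1; 1 stands for 200 mm of shift or pi rad of turn. Its arguments: {"type":"object","properties":{"claw":{"type":"array"},"delta_pos":{"type":"array"},"delta_rot":{"type":"array"},"squeeze":{"type":"number"}},"required":["claw","delta_pos","delta_rot"]}

```bash
ls; mkdir -p pics; python3 - <<'E'
from bench import r
import cv2,pickle
s=r.read_state();print({k:s[k] for k in('time','ee_pos','eef_rot','width')},r.grip_point_offset)
d={}
for n in('scene','top'):
    c=r.camera(n);d[n]=c;cv2.imwrite(f'pics/{n}0.png',c['pixels'][:,:,::-1]);print(n,c['camera_matrix'],c['cam_to_world'],[k for k in c])
pickle.dump(d,open('cam0.pkl','wb'))
E
```

```text
pics
{'time': 0.0, 'ee_pos': array([0.22458045, 0.58284082, 0.22175133]), 'eef_rot': array([ 1.82873605e-01,  9.83136168e-01, -7.10378063e-04, -1.26137366e-04]), 'width': 0.08711975843827882} 0.0187
scene [[494.02521249   0.         313.8887942 ]
 [  0.         494.02521249 251.42584897]
 [  0.           0.           1.        ]] [[-0.78520884 -0.42189491  0.45326788  1.06211491]
 [ 0.61910283 -0.54976286  0.56077845  0.62353334]
 [ 0.01260027  0.72094762  0.69287499  0.96721939]
 [ 0.          0.          0.          1.        ]] ['pixels', 'camera_matrix', 'cam_to_world']
top [[455.16068141   0.         318.43048453]
 [  0.         455.16068141 239.91723002]
 [  0.           0.           1.        ]] [[-0.00399731  0.9949122  -0.1006665   0.46081302]
 [-0.99983271 -0.00217959  0.0181604  -0.02554604]
 [ 0.01784859  0.10072225  0.99475447  1.01570161]
 [ 0.          0.          0.          1.        ]] ['pixels', 'camera_matrix', 'cam_to_world']
```

View pics/top0.png

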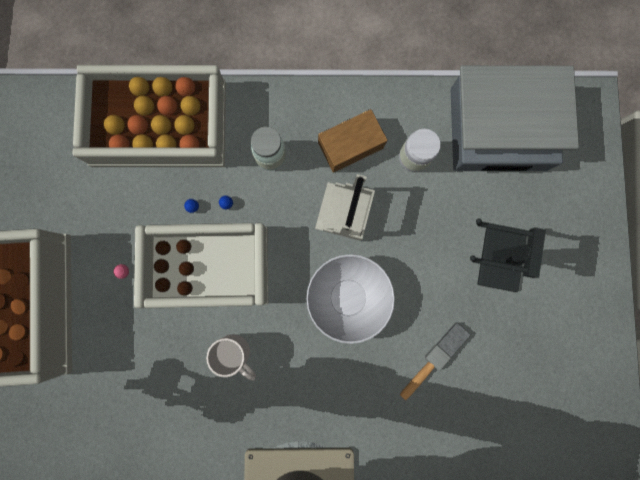

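View pics/scene0.png

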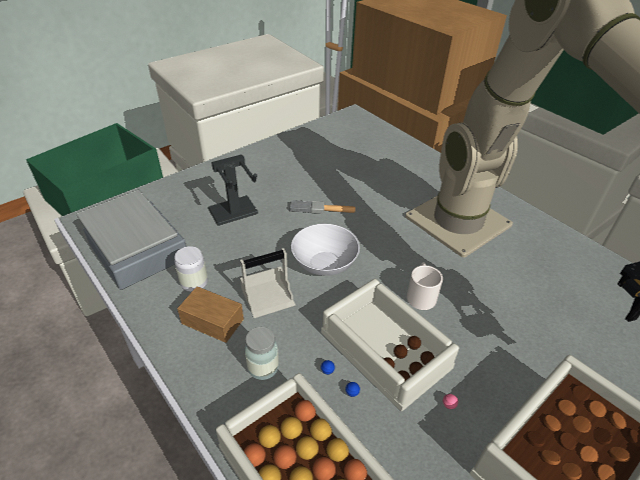

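The top view shows the foam box at (200,265) with six dark nuts on its left, from (162,247) to (185,289). The scoop is at (345,210) with its lip to the left, the bowl at (350,298) and the bracket at (510,255). The blue balls at (191,205) and (226,202) and the pink one at (121,271) are decoys. The box at (150,115) holds orange fruit and the one at far left holds other brown items, so neither is ours.

```bash
cat > h.py <<'E'
import numpy as np,cv2,pickle
def ray(c,uv):
    K=c['camera_matrix'];M=c['cam_to_world']
    d=np.array([(uv[0]-K[0,2])/K[0,0],-(uv[1]-K[1,2])/K[1,1],-1.]);return M[:3,3],M[:3,:3]@d
def onz(c,uv,z):
    o,d=ray(c,uv);return (o+d*(z-o[2])/d[2])
E
python3 - <<'E'
from h import *
from bench import r
print([a for a in dir(r) if a[0]!='_'])
d=pickle.load(open('cam0.pkl','rb'));t=d['top'];im=cv2.cvtColor(t['pixels'],cv2.COLOR_RGB2BGR)
big=np.hstack([cv2.resize(im[165:245,305:395],None,fx=4.4,fy=4.4,interpolation=2),cv2.resize(im[212:292,460:550],None,fx=4.4,fy=4.4,interpolation=2)])
cv2.imwrite('pics/a.png',big);print(big.shape)
g=cv2.cvtColor(im,cv2.COLOR_BGR2GRAY)
def blobs(m,roi,z,name,amin=20):
    x0,y0,x1,y1=roi;mm=np.zeros_like(m);mm[y0:y1,x0:x1]=m[y0:y1,x0:x1]
    n,l,s,c=cv2.connectedComponentsWithStats(mm)
    for i in range(1,n):
        if s[i,4]>=amin:
            cnt=np.argwhere(l==i)[:,::-1].astype(np.float32);rr=cv2.minAreaRect(cnt)
            print(name,s[i,4],c[i].round(1),onz(t,c[i],z)[:2].round(4),[onz(t,p,z)[:2].round(3).tolist() for p in cv2.boxPoints(rr)] if s[i,4]>150 else '')
blobs((g<75).astype(np.uint8),(150,236,250,298),.034,'nut')
blobs((g<50).astype(np.uint8),(340,170,372,232),.135,'bar')
hsv=cv2.cvtColor(im,cv2.COLOR_BGR2HSV)
# box outer top, bright
blobs(((g>150)).astype(np.uint8),(125,215,275,315),.085,'box')
blobs(((g>140)).astype(np.uint8),(300,165,385,245),.003,'pan')
# bowl
bm=((g>115)&(hsv[...,1]<40)).astype(np.uint8);bm[:248]=0;bm[350:]=0;bm[:,:298]=0;bm[:,400:]=0
cs,_=cv2.findContours(bm,0,1);cc=max(cs,key=cv2.contourArea);e=cv2.fitEllipse(cc);print('bowl',e,onz(t,e[0],.065))
E
```

```text
['PlanningError', 'camera', 'close_job', 'grip_point_offset', 'read_state']
(352, 792, 3)
nut 26 [150.6 242. ] [0.5564 0.318 ] 
nut 176 [162.6 247.5] [0.5446 0.292 ] [[0.559, 0.309], [0.559, 0.276], [0.53, 0.276], [0.531, 0.308]]
nut 166 [183.2 246.3] [0.5471 0.2478] [[0.561, 0.264], [0.561, 0.234], [0.532, 0.233], [0.533, 0.263]]
nut 263 [157.5 268.3] [0.4999 0.3014] [[0.539, 0.319], [0.539, 0.28], [0.439, 0.277], [0.439, 0.315]]
nut 166 [185.9 268.2] [0.4999 0.2409] [[0.513, 0.256], [0.513, 0.226], [0.485, 0.225], [0.485, 0.255]]
nut 179 [162.2 284.5] [0.4653 0.2904] [[0.452, 0.305], [0.479, 0.306], [0.479, 0.274], [0.451, 0.273]]
nut 172 [184.4 287.9] [0.4578 0.2429] [[0.464, 0.263], [0.478, 0.235], [0.452, 0.222], [0.439, 0.25]]
bar 267 [354.4 200.6] [ 0.6275 -0.1126] [[0.58, -0.092], [0.675, -0.12], [0.672, -0.131], [0.577, -0.104]]
box 3901 [230.  264.9] [0.5043 0.1379] [[0.59, 0.227], [0.59, 0.076], [0.425, 0.074], [0.426, 0.223]]
box 768 [198.4 228.2] [0.5796 0.2036] [[0.585, 0.313], [0.589, 0.096], [0.574, 0.096], [0.57, 0.312]]
box 493 [137.2 266.3] [0.502  0.3255] [[0.422, 0.331], [0.585, 0.334], [0.584, 0.321], [0.422, 0.318]]
box 798 [197.6 301.8] [0.4301 0.2018] [[0.436, 0.31], [0.44, 0.095], [0.425, 0.094], [0.421, 0.309]]
pan 1289 [333.9 208. ] [ 0.6356 -0.0792] [[0.589, -0.035], [0.701, -0.063], [0.683, -0.132], [0.572, -0.103]]
pan 514 [361.9 211.6] [ 0.6274 -0.1423] [[0.587, -0.114], [0.684, -0.144], [0.675, -0.173], [0.578, -0.143]]
bowl ((349.4278869628906, 300.19244384765625), (107.43958282470703, 117.85722351074219), 30.851516723632812) [ 0.43120435 -0.10671252  0.065     ]
```

View pics/a.png

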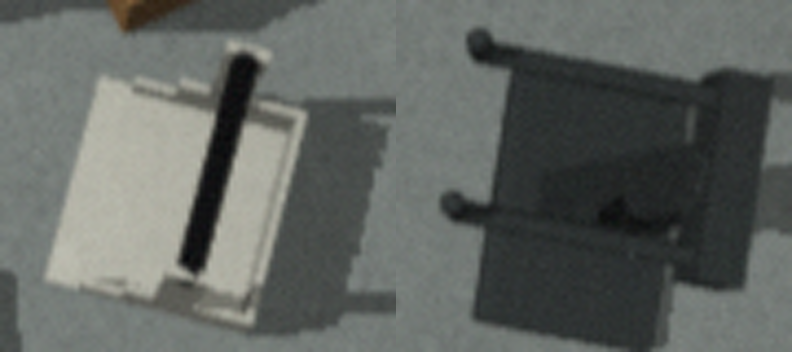

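```bash
python3 - <<'E'
from h import *
d=pickle.load(open('cam0.pkl','rb'));t=d['top'];im=cv2.cvtColor(t['pixels'],cv2.COLOR_RGB2BGR)
P=lambda u,v,z:onz(t,(u,v),z)[:2]
az=lambda v:np.degrees(np.arctan2(v[1],v[0])).round(1)
a,b=P(327.7,182.7,.002),P(315.2,229.3,.002);print('lip',a,b,(a+b)/2,'len',np.linalg.norm(a-b),'az',az(a-b)+90)
e,f=P(360.7,177.5,.135),P(348.2,225.2,.135);print('bar',(e+f)/2,np.linalg.norm(e-f),az(e-f)+90)
xs=np.array([np.cos(np.radians(az(e-f)+90)),np.sin(np.radians(az(e-f)+90))]);print('bar from lip',(a+b)/2-.065*xs)
T1,T2=P(479.3,222.2,.208),P(473.6,259,.208);R1,R2=P(530.7,234,.187),P(525.7,267.2,.187)
print('tips',T1,T2,np.linalg.norm(T1-T2),az(T1-T2)+90,'roots',R1,R2,np.linalg.norm(R1-R2),'prong az',az(T1-R1),az(T2-R2))
m=(T1+T2)/2;u=((T1-R1)+(T2-R2));u/=np.linalg.norm(u);print('seat from tips',m-u*.036)
# scene cross-check of bar
s=d['scene'];g=cv2.cvtColor(s['pixels'],cv2.COLOR_RGB2GRAY)
mm=np.zeros_like(g);mm[245:275,238:292]=(g[245:275,238:292]<45);n,l,st,c=cv2.connectedComponentsWithStats(mm);i=1+np.argmax(st[1:,4]);print('scene bar',c[i],st[i],onz(s,c[i],.127))
big=np.hstack([cv2.resize(im[215:315,125:275],None,fx=3,fy=3,interpolation=2),cv2.resize(im[245:345,300:400],None,fx=3,fy=3,interpolation=2)])
g2=cv2.resize(s['pixels'][145:230,190:275,::-1],None,fx=3.5,fy=3.5,interpolation=2)
cv2.imwrite('pics/b.png',np.hstack([big[:297],g2[:297]])[:,:1050][:, :]if 0 else cv2.resize(big,(750,300)))
E
```

```text
lip [ 0.6938152  -0.06560589] [ 0.58735829 -0.03689809] [ 0.64058674 -0.05125199] len 0.11025974276589598 az 74.9
bar [ 0.62621174 -0.11278239] 0.0984247658831036 74.8
bar from lip [ 0.62354445 -0.11397806]
tips [ 0.5740121  -0.33042247] [ 0.50766294 -0.31752437] 0.06759121436519029 79.0 roots [ 0.55480775 -0.43309296] [ 0.49354673 -0.4206943 ] 0.06250311535353018 prong az 79.4 82.2
seat from tips [ 0.53508488 -0.35951082]
scene bar [263.87841945 258.74772036] [244 250  40  19 329] [ 0.62399262 -0.10995563  0.127     ]
```

View pics/b.png

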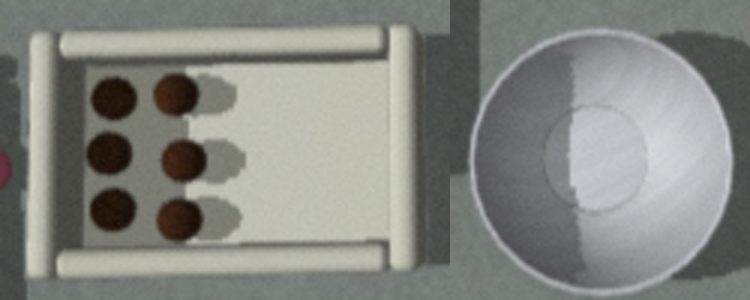

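The enlarged crop shows six brown nuts in the box, in two rows of three next to its left (+x) wall. The bowl is centred at about (350.3,298.3). The scoop and bracket poses from the earlier crop agree between views.

```bash
cat >> h.py <<'E'
from scipy.spatial.transform import Rotation as R
def toolrot(az_s,tilt=0):
    """scoop heading az_s deg (tool y = -scoop x), lip-down tilt deg"""
    a=np.radians(az_s);x=np.array([np.cos(a),np.sin(a),0]);z=np.array([0,0,-1.]);y=-x
    M=np.c_[np.cross(y,z),y,z]
    ys=np.cross([0,0,1],x) # scoop y
    return R.from_rotvec(np.radians(tilt)*ys)*R.from_matrix(M)
def plan(p,q,s=None,per=.035,perd=8):
    from bench import r
    s=s or r.read_state();q0=R.from_quat(s['eef_rot']);d=q0.inv().apply(np.array(p)-s['ee_pos']);rv=(q0.inv()*q).as_rotvec()
    n=int(np.ceil(max(np.linalg.norm(d)/per,1)));m=int(np.ceil(max(np.degrees(np.linalg.norm(rv))/perd,1)))
    print('t',round(s['time'],2),'pos',s['ee_pos'].round(4),'| shift rows',n,(d/.2/n).round(4),'| rot rows',m,(rv/np.pi/m).round(4),'| total mm',(d*1000).round(1),'deg',np.degrees(rv).round(1))
    print(' F',s['ft_force'].round(1),'T',s['torque'].round(2),'w',round(s['width'],4),'g',s['grip_force'],'q',s['joint_positions'].round(2))
GO=.0187
E
python3 - <<'E'
from h import *
t=pickle.load(open('cam0.pkl','rb'))['top'];P=lambda u,v,z:onz(t,(u,v),z)[:2].round(4)
print('boxcorners',P(135,225.7,.085),P(135,307.3,.085),P(264.3,224,.085),P(264.3,304.3,.085),'c',P(199.6,265.3,.085),'bowl',P(350.3,298.3,.065),'innerwall',P(153.3,262,.02),'mug',P(226,357,.085))
plan([.625,-.112,.2218],toolrot(74.8),per=.04)
E
```

```text
boxcorners [0.5851 0.3329] [0.4196 0.3269] [0.5882 0.0688] [0.4244 0.0675] c [0.5036 0.1995] bowl [ 0.4351 -0.1086] innerwall [0.5141 0.3156] mug [0.3205 0.1429]
t 0.1 pos [0.2246 0.5829 0.2219] | shift rows 21 [-0.1484 -0.1201  0.0002] | rot rows 22 [-0.     0.     0.044] | total mm [-623.5 -504.5    0.7] deg [-0.000e+00  1.000e-01  1.741e+02]
 F [-0.2  0.2  0.1] T [-0.01  0.02  0.  ] w 0.087 g 0.0 q [-1.23  0.33 -0.06  1.46  0.02  1.35 -0.09]
```

Emit:
{"method": "play_rows", "body": {"claw": [0, 0, 0, 0, 0, 0, 0, 0], "delta_pos": [[-0.148, -0.12, 0], [-0.148, -0.12, 0], [-0.148, -0.12, 0], [-0.148, -0.12, 0], [-0.148, -0.12, 0], [-0.148, -0.12, 0], [-0.148, -0.12, 0], [-0.148, -0.12, 0]], "delta_rot": [[0, 0, 0], [0, 0, 0], [0, 0, 0], [0, 0, 0], [0, 0, 0], [0, 0, 0], [0, 0, 0], [0, 0, 0]], "squeeze": 60}}

```text
time: 0.9
ee_pos: [0.3771, 0.3173, 0.2224]
eef_rot: [0.183, 0.983, -0.0, -0.0]
ft_force: [1.0, 0.1, 0.9]
width: 0.0867
grip_force: 0.0
```

Emit:
{"method": "play_rows", "body": {"claw": [0, 0, 0, 0, 0, 0, 0, 0], "delta_pos": [[-0.148, -0.12, 0], [-0.148, -0.12, 0], [-0.148, -0.12, 0], [-0.148, -0.12, 0], [-0.148, -0.12, 0], [-0.148, -0.12, 0], [-0.148, -0.12, 0], [-0.148, -0.12, 0]], "delta_rot": [[0, 0, 0], [0, 0, 0], [0, 0, 0], [0, 0, 0], [0, 0, 0], [0, 0, 0], [0, 0, 0], [0, 0, 0]]}}

```text
time: 1.7
ee_pos: [0.5289, 0.0532, 0.2224]
eef_rot: [0.183, 0.983, 0.0, -0.0]
ft_force: [0.6, -0.1, -0.5]
width: 0.0871
grip_force: 0.0
```

Emit:
{"method": "play_rows", "body": {"claw": [0, 0, 0, 0, 0], "delta_pos": [[-0.148, -0.12, 0], [-0.148, -0.12, 0], [-0.148, -0.12, 0], [-0.148, -0.12, 0], [-0.148, -0.12, 0]], "delta_rot": [[0, 0, 0], [0, 0, 0], [0, 0, 0], [0, 0, 0], [0, 0, 0]]}}

```text
time: 2.2
ee_pos: [0.624, -0.1118, 0.2221]
eef_rot: [0.183, 0.983, 0.0, -0.0]
ft_force: [1.0, 0.5, 0.7]
width: 0.0872
grip_force: 0.0
```

Emit:
{"method": "play_rows", "body": {"claw": [0, 0, 0, 0, 0, 0, 0, 0], "delta_pos": [[0, 0, 0], [0, 0, 0], [0, 0, 0], [0, 0, 0], [0, 0, 0], [0, 0, 0], [0, 0, 0], [0, 0, 0]], "delta_rot": [[0, 0, 0.044], [0, 0, 0.044], [0, 0, 0.044], [0, 0, 0.044], [0, 0, 0.044], [0, 0, 0.044], [0, 0, 0.044], [0, 0, 0.044]]}}

```text
time: 3.0
ee_pos: [0.6233, -0.1104, 0.2221]
eef_rot: [0.674, 0.739, -0.0, -0.0]
ft_force: [-0.3, -0.8, 0.2]
width: 0.0872
grip_force: 0.0
```

Emit:
{"method": "play_rows", "body": {"claw": [0, 0, 0, 0, 0, 0, 0, 0], "delta_pos": [[0, 0, 0], [0, 0, 0], [0, 0, 0], [0, 0, 0], [0, 0, 0], [0, 0, 0], [0, 0, 0], [0, 0, 0]], "delta_rot": [[0, 0, 0.044], [0, 0, 0.044], [0, 0, 0.044], [0, 0, 0.044], [0, 0, 0.044], [0, 0, 0.044], [0, 0, 0.044], [0, 0, 0.044]]}}

```text
time: 3.8
ee_pos: [0.6233, -0.1104, 0.2221]
eef_rot: [0.962, 0.275, -0.0, -0.0]
ft_force: [0.2, -0.7, 0.7]
width: 0.0866
grip_force: 0.0
```

Emit:
{"method": "play_rows", "body": {"claw": [0, 0, 0, 0, 0, 0], "delta_pos": [[0, 0, 0], [0, 0, 0], [0, 0, 0], [0, 0, 0], [0, 0, 0], [0, 0, 0]], "delta_rot": [[0, 0, 0.044], [0, 0, 0.044], [0, 0, 0.044], [0, 0, 0.044], [0, 0, 0.044], [0, 0, 0.044]]}}

```text
time: 4.4
ee_pos: [0.6234, -0.1104, 0.2221]
eef_rot: [0.991, -0.136, -0.0, -0.0]
ft_force: [0.4, -0.7, 0.3]
width: 0.0872
grip_force: 0.0
```

```bash
python3 - <<'E'
from h import *
from bench import r
plan([.625,-.112,.106],toolrot(74.8))
s=r.read_state();c=r.camera('wrist');cv2.imwrite('pics/w1.png',c['pixels'][:,:,::-1])
M=np.eye(4);M[:3,:3]=R.from_quat(s['eef_rot']).as_matrix();M[:3,3]=s['ee_pos'];c['cam_to_world']=M@c['hand_eye']
g=cv2.cvtColor(c['pixels'],cv2.COLOR_RGB2GRAY);m=(g<40).astype(np.uint8)
n,l,st,ce=cv2.connectedComponentsWithStats(m)
for i in range(1,n):
    if st[i,4]>800:
        cnt=np.argwhere(l==i)[:,::-1].astype(np.float32);rr=cv2.minAreaRect(cnt);b=[onz(c,p,.135)[:2].round(4).tolist() for p in cv2.boxPoints(rr)]
        print(st[i],ce[i].round(0),onz(c,rr[0],.135).round(4),b)
E
```

```text
t 4.4 pos [ 0.6234 -0.1104  0.2221] | shift rows 4 [0.0026 0.0014 0.1452] | rot rows 1 [-0.      0.0002 -0.0024] | total mm [  2.1   1.1 116.1] deg [-0.   0.  -0.4]
 F [ 0.4 -0.7  0.3] T [0.01 0.17 0.01] w 0.0872 g 0.0 q [-0.67  0.56  1.12  1.48 -0.51  1.42 -1.37]
[ 309  172   16  141 2091] [317. 242.] [ 0.6265 -0.1129  0.135 ] [[0.6732, -0.1208], [0.6706, -0.1302], [0.5749, -0.1042], [0.5778, -0.0938]]
[    0   277   640   203 67293] [263. 418.] [ 0.5233 -0.0866  0.135 ] [[0.6616, 0.1073], [0.5414, -0.3236], [0.3607, -0.3144], [0.5021, 0.1918]]
[ 164  278   58   36 1259] [200. 299.] [ 0.6123 -0.0176  0.135 ] [[0.6301, -0.003], [0.6193, -0.0415], [0.594, -0.0326], [0.6051, 0.0069]]
[ 409  278   58   36 1268] [430. 299.] [ 0.5655 -0.1851  0.135 ] [[0.5577, -0.1628], [0.5839, -0.1683], [0.5732, -0.2068], [0.5467, -0.2023]]
[  427   280   213   102 12773] [562. 336.] [ 0.5187 -0.2472  0.135 ] [[0.5755, -0.1783], [0.5394, -0.3235], [0.4576, -0.3212], [0.4962, -0.1646]]
```

Emit:
{"method": "play_rows", "body": {"claw": [0, 0, 0, 0, 0, 0], "delta_pos": [[0.015, 0.007, 0], [0, 0, 0.15], [0, 0, 0.15], [0, 0, 0.15], [0, 0, 0.13], [0, 0, 0]], "delta_rot": [[0, 0, -0.0024], [0, 0, 0], [0, 0, 0], [0, 0, 0], [0, 0, 0], [0, 0, 0]]}}

```text
time: 5.05
ee_pos: [0.6242, -0.112, 0.1032]
eef_rot: [0.992, -0.127, -0.003, -0.0]
ft_force: [-0.1, -0.0, -0.1]
width: 0.0869
grip_force: 0.0
```

Emit:
{"method": "play_rows", "body": {"claw": [1, 1, 1, 1, 1, 1], "delta_pos": [[0, 0, 0], [0, 0, 0], [0, 0, 0], [0, 0, 0], [0, 0, 0], [0, 0, 0]], "delta_rot": [[0, 0, 0], [0, 0, 0], [0, 0, 0], [0, 0, 0], [0, 0, 0], [0, 0, 0]], "squeeze": 60}}

```text
time: 5.65
ee_pos: [0.6261, -0.1127, 0.1068]
eef_rot: [0.992, -0.129, 0.0, -0.0]
ft_force: [1.0, -0.1, 0.1]
width: 0.0469
grip_force: 0.0
```

Emit:
{"method": "play_rows", "body": {"claw": [1, 1, 1, 1, 1, 1, 1], "delta_pos": [[0, 0, 0], [0, 0, -0.05], [0, 0, -0.1], [0, 0, -0.15], [0, 0, -0.15], [0, 0, -0.15], [0, 0, 0]], "delta_rot": [[0, 0, 0], [0, 0, 0], [0, 0, 0], [0, 0, 0], [0, 0, 0], [0, 0, 0], [0, 0, 0]]}}

```text
time: 6.35
ee_pos: [0.6275, -0.1138, 0.2314]
eef_rot: [0.992, -0.13, 0.003, 0.0]
ft_force: [1.1, 0.1, -0.7]
width: 0.0011
grip_force: 0.0
```

```bash
python3 - <<'E'
from h import *
from bench import r
b=np.array([.504,.200]);u=np.array([np.cos(np.radians(91)),np.sin(np.radians(91))])
# empty half: scoop back wall 8mm from -x inner wall: bar at box x = -112.5+40+8
p=b+u*(-.0645);print(p)
plan([*p,.226],toolrot(91),per=.04)
c=r.camera('scene');cv2.imwrite('pics/s1.png',c['pixels'][:,:,::-1])
E
```

```text
[0.50512568 0.13550982]
t 6.35 pos [ 0.6275 -0.1138  0.2314] | shift rows 7 [-0.1303 -0.1496  0.0031] | rot rows 2 [ 0.     -0.001  -0.0442] | total mm [-182.4 -209.5    4.4] deg [  0.   -0.4 -15.9]
 F [ 1.1  0.1 -0.7] T [-0.04  0.14  0.03] w 0.0011 g 0.0 q [-0.65  0.56  1.12  1.46 -0.5   1.43 -1.36]
```

View pics/s1.png

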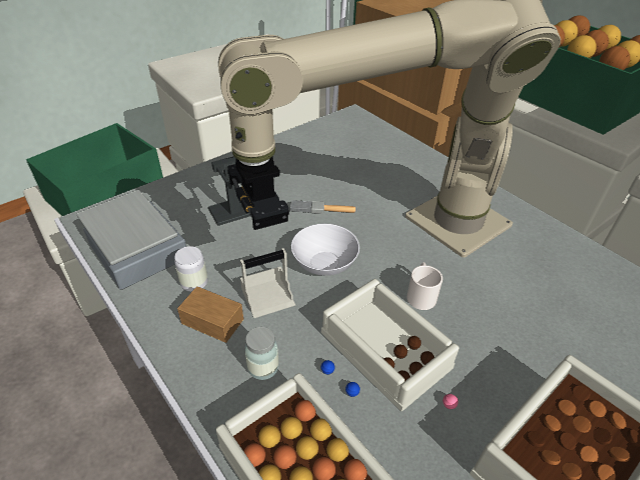

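The scene view shows the scoop still standing untouched with its bar at (264,258), and the gripper shut above it. The fingers hadn't finished closing when I lifted. I'll reopen and allow more time.

Emit:
{"method": "play_rows", "body": {"claw": [0.3, 0.3, 0.3, 0.3, 0.3, 0.3, 0.3, 0.3], "delta_pos": [[-0.005, 0, 0], [0, 0, 0], [0, 0, 0], [0, 0, 0], [0, 0, 0], [0, 0, 0], [0, 0, 0], [0, 0, 0]], "delta_rot": [[0, 0, 0], [0, 0, 0], [0, 0, 0], [0, 0, 0], [0, 0, 0], [0, 0, 0], [0, 0, 0], [0, 0, 0]]}}

```text
time: 7.2
ee_pos: [0.6251, -0.1125, 0.2265]
eef_rot: [0.992, -0.13, 0.0, -0.0]
ft_force: [-0.0, 0.7, 0.3]
width: 0.0557
grip_force: 0.0
```

Emit:
{"method": "play_rows", "body": {"claw": [0.3, 0.3, 0.3, 0.3, 0.3, 0.3], "delta_pos": [[0, 0, 0.1], [0, 0, 0.15], [0, 0, 0.15], [0, 0, 0.15], [0, 0, 0.07], [0, 0, 0]], "delta_rot": [[0, 0, 0], [0, 0, 0], [0, 0, 0], [0, 0, 0], [0, 0, 0], [0, 0, 0]]}}

```text
time: 7.8
ee_pos: [0.6242, -0.1122, 0.101]
eef_rot: [0.992, -0.13, -0.001, 0.0]
ft_force: [0.1, 0.3, 1.1]
width: 0.0607
grip_force: 0.0
```

Emit:
{"method": "play_rows", "body": {"claw": [1, 1, 1, 1, 1, 1, 1, 1], "delta_pos": [[0, 0, 0], [0, 0, 0], [0, 0, 0], [0, 0, 0], [0, 0, 0], [0, 0, 0], [0, 0, 0], [0, 0, 0]], "delta_rot": [[0, 0, 0], [0, 0, 0], [0, 0, 0], [0, 0, 0], [0, 0, 0], [0, 0, 0], [0, 0, 0], [0, 0, 0]], "squeeze": 60}}

```text
time: 8.6
ee_pos: [0.6251, -0.1124, 0.1025]
eef_rot: [0.992, -0.129, -0.0, -0.0]
ft_force: [-1.0, -0.7, 0.5]
width: 0.0115
grip_force: 60.0
```

Emit:
{"method": "play_rows", "body": {"claw": [1, 1, 1, 1], "delta_pos": [[0, 0, 0], [0, 0, 0], [0, 0, 0], [0, 0, 0]], "delta_rot": [[0, 0, 0], [0, 0, 0], [0, 0, 0], [0, 0, 0]]}}

```text
time: 9.0
ee_pos: [0.6251, -0.1124, 0.1025]
eef_rot: [0.992, -0.129, -0.0, -0.0]
ft_force: [-0.2, 0.6, 1.4]
width: 0.0113
grip_force: 60.0
```

Emit:
{"method": "play_rows", "body": {"claw": [1, 1, 1, 1, 1, 1], "delta_pos": [[0, 0, -0.05], [0, 0, -0.12], [0, 0, -0.15], [0, 0, -0.15], [0, 0, -0.15], [0, 0, 0]], "delta_rot": [[0, 0, 0], [0, 0, 0], [0, 0, 0], [0, 0, 0], [0, 0, 0], [0, 0, 0]]}}

```text
time: 9.6
ee_pos: [0.6265, -0.1136, 0.231]
eef_rot: [0.992, -0.13, 0.003, 0.0]
ft_force: [0.5, -1.1, -2.3]
width: 0.0114
grip_force: 60.0
```

```bash
python3 - <<'E'
from h import *
plan([.505,.1355,.226],toolrot(91),per=.03)
E
```

```text
t 9.6 pos [ 0.6265 -0.1136  0.231 ] | shift rows 10 [-0.0907 -0.1047  0.0021] | rot rows 2 [ 0.     -0.0009 -0.0442] | total mm [-181.5 -209.4    4.1] deg [  0.   -0.3 -15.9]
 F [ 0.5 -1.1 -2.3] T [-0.02  0.21 -0.02] w 0.0114 g 59.99028095975518 q [-0.66  0.56  1.12  1.47 -0.5   1.43 -1.36]
```

Emit:
{"method": "play_rows", "body": {"claw": [1, 1, 1, 1, 1, 1], "delta_pos": [[-0.09, -0.105, 0], [-0.09, -0.105, 0], [-0.09, -0.105, 0], [-0.09, -0.105, 0], [-0.09, -0.105, 0], [-0.09, -0.105, 0]], "delta_rot": [[0, 0, 0], [0, 0, 0], [0, 0, 0], [0, 0, 0], [0, 0, 0], [0, 0, 0]]}}

```text
time: 10.2
ee_pos: [0.552, 0.038, 0.2258]
eef_rot: [0.992, -0.13, -0.001, 0.0]
ft_force: [0.6, 0.9, -2.1]
width: 0.0114
grip_force: 60.0
```

Emit:
{"method": "play_rows", "body": {"claw": [1, 1, 1, 1, 1, 1, 1, 1], "delta_pos": [[-0.09, -0.105, 0], [-0.09, -0.105, 0], [-0.09, -0.105, 0], [-0.09, -0.105, 0], [0, 0, 0], [0, 0, 0], [0, 0, 0], [0, 0, 0]], "delta_rot": [[0, 0, 0], [0, 0, 0], [0, 0, 0], [0, 0, 0], [0, 0, -0.044], [0, 0, -0.044], [0, 0, 0], [0, 0, 0]]}}

```text
time: 11.0
ee_pos: [0.5048, 0.1364, 0.2262]
eef_rot: [1.0, 0.006, -0.0, -0.0]
ft_force: [-0.1, 0.2, -3.1]
width: 0.0113
grip_force: 60.0
```

```bash
python3 - <<'E'
from h import *
from bench import r
plan([.505,.1355,.128],toolrot(91))
c=r.camera('top');im=c['pixels'][:,:,::-1]
cv2.imwrite('pics/t2.png',cv2.resize(im[190:340,110:350],(800,500),interpolation=2))
E
```

```text
t 11.0 pos [0.5048 0.1364 0.2262] | shift rows 3 [0.0004 0.0015 0.1637] | rot rows 1 [-0.0001  0.0002 -0.0017] | total mm [ 0.2  0.9 98.2] deg [-0.   0.  -0.3]
 F [-0.1  0.2 -3.1] T [-0.12  0.17  0.  ] w 0.0113 g 59.98997217044234 q [-1.44  0.19  1.23  1.77 -0.18  1.31 -1.73]
```

View pics/t2.png

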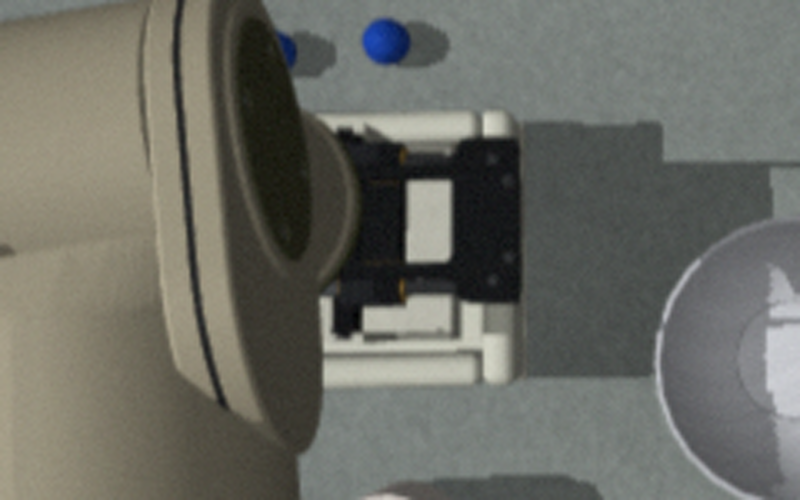

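The view is mostly blocked by the arm, but the scoop is above the box's empty half at about (420,220) and clear of the right-hand wall. I'll lower it.

Emit:
{"method": "play_rows", "body": {"claw": [1, 1, 1, 1, 1, 1], "delta_pos": [[0, 0, 0.1], [0, 0, 0.12], [0, 0, 0.12], [0, 0, 0.1], [0, 0, 0.05], [0, 0, 0]], "delta_rot": [[0, 0, 0], [0, 0, 0], [0, 0, 0], [0, 0, 0], [0, 0, 0], [0, 0, 0]]}}

```text
time: 11.65
ee_pos: [0.5045, 0.1362, 0.1276]
eef_rot: [1.0, 0.007, -0.001, 0.001]
ft_force: [-0.3, -1.1, -2.5]
width: 0.011
grip_force: 60.0
```

Emit:
{"method": "play_rows", "body": {"claw": [1, 1, 1], "delta_pos": [[0, 0, 0.01], [0, 0, 0.01], [0, 0, 0]], "delta_rot": [[0, 0, 0], [0, 0, 0], [0, 0, 0]]}}

```text
time: 11.95
ee_pos: [0.5053, 0.1369, 0.125]
eef_rot: [1.0, 0.008, 0.0, -0.0]
ft_force: [0.2, 0.1, -1.9]
width: 0.0116
grip_force: 60.0
```

Emit:
{"method": "play_rows", "body": {"claw": [1, 1], "delta_pos": [[0, 0, 0.01], [0, 0, 0]], "delta_rot": [[0, 0, 0], [0, 0, 0]]}}

```text
time: 12.15
ee_pos: [0.5051, 0.1369, 0.1226]
eef_rot: [1.0, 0.008, 0.0, -0.0]
ft_force: [0.1, -0.2, -3.5]
width: 0.0111
grip_force: 60.0
```

Emit:
{"method": "play_rows", "body": {"claw": [1, 1, 1, 1, 1, 1, 1, 1], "delta_pos": [[0, 0, -0.005], [0, -0.05, 0], [0, -0.05, 0], [0, -0.05, 0], [0, -0.05, 0], [0, -0.05, 0], [0, -0.05, 0], [0, -0.05, 0]], "delta_rot": [[-0.011, 0, 0], [0, 0, 0], [0, 0, 0], [0, 0, 0], [0, 0, 0], [0, 0, 0], [0, 0, 0], [0, 0, 0]]}}

```text
time: 12.95
ee_pos: [0.5123, 0.2059, 0.1318]
eef_rot: [1.0, 0.007, 0.007, 0.016]
ft_force: [-16.8, -11.0, 101.1]
width: 0.0157
grip_force: 81.5
```

```bash
python3 - <<'E'
from h import *
from bench import r
plan([.504,.245,.1215],toolrot(91,2))
c=r.camera('scene');im=c['pixels'][:,:,::-1]
cv2.imwrite('pics/s2.png',cv2.resize(im[250:420,280:500],(770,595),interpolation=2))
E
```

```text
t 12.95 pos [0.5123 0.2059 0.1318] | shift rows 2 [-0.0197 -0.0988  0.0224] | rot rows 1 [-0.0011 -0.0044 -0.0013] | total mm [ -7.9 -39.5   8.9] deg [-0.2 -0.8 -0.2]
 F [-16.8 -11.  101.1] T [-4.7   3.36 -0.13] w 0.0157 g 81.52795707603218 q [-1.38  0.41  1.1   1.81 -0.36  1.15 -1.72]
```

View pics/s2.png

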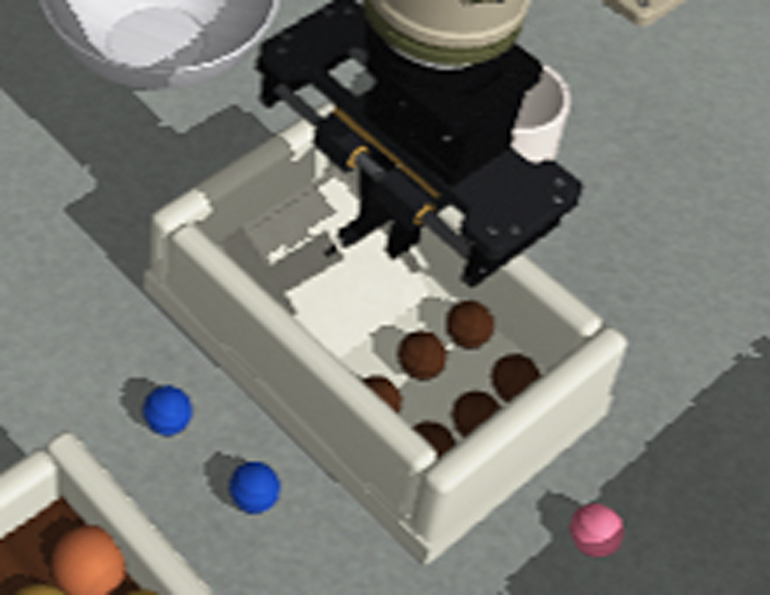

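The scoop's lip jammed on the box floor: the force went to 101 N up, the bar twisted in the pads to 15.7 mm, and the nuts haven't moved. I'll ease up and let it realign.

Emit:
{"method": "play_rows", "body": {"claw": [1, 1, 1, 1, 1, 1], "delta_pos": [[0, 0.05, -0.05], [0, 0.05, -0.05], [0, 0.05, -0.05], [0, 0.05, 0], [0, 0.05, 0], [0, 0, 0]], "delta_rot": [[0, 0, 0], [0, 0, 0], [0, 0, 0], [0, 0, 0], [0, 0, 0], [0, 0, 0]]}}

```text
time: 13.6
ee_pos: [0.5044, 0.1558, 0.1524]
eef_rot: [1.0, 0.007, -0.0, 0.017]
ft_force: [-0.9, -0.0, -2.6]
width: 0.0109
grip_force: 59.4
```

```bash
python3 - <<'E'
from h import *
from bench import r
plan([.504,.15,.15],toolrot(91,0))
c=r.camera('scene');im=c['pixels'][:,:,::-1]
s=r.read_state();d=r.camera('wrist')
w=cv2.resize(d['pixels'][:,:,::-1],(400,300))
cv2.imwrite('pics/s3.png',np.hstack([cv2.resize(im[255:410,290:480],(400,326),interpolation=2)[:300],w]))
E
```

```text
t 13.6 pos [0.5044 0.1558 0.1524] | shift rows 1 [-0.0022  0.0283  0.013 ] | rot rows 1 [ 0.0111  0.0003 -0.0009] | total mm [-0.4  5.7  2.6] deg [ 2.   0.1 -0.2]
 F [-0.9 -0.  -2.6] T [-0.    0.12  0.01] w 0.0109 g 59.3898838176392 q [-1.38  0.33  1.16  1.84 -0.29  1.19 -1.69]
```

View pics/s3.png

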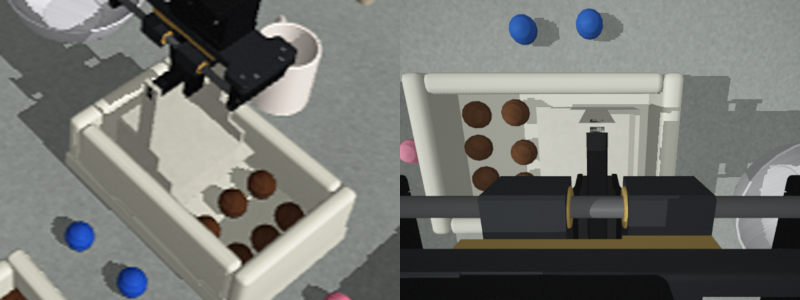

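The scoop is held flat again with its arm at (155,110), the pan is clear of the nuts, and all six nuts sit in place. I'll level it and lower it until it just touches.

Emit:
{"method": "play_rows", "body": {"claw": [1, 1, 1, 1, 1], "delta_pos": [[0, 0.09, 0], [0, 0, 0.05], [0, 0, 0.05], [0, 0, 0.03], [0, 0, 0]], "delta_rot": [[0.011, 0, 0], [0, 0, 0], [0, 0, 0], [0, 0, 0], [0, 0, 0]]}}

```text
time: 14.2
ee_pos: [0.5043, 0.1403, 0.1262]
eef_rot: [1.0, 0.009, -0.001, 0.001]
ft_force: [-1.0, -0.3, -2.3]
width: 0.011
grip_force: 59.4
```

Emit:
{"method": "play_rows", "body": {"claw": [1, 1], "delta_pos": [[0, 0, 0.005], [0, 0, 0]], "delta_rot": [[0, 0, 0], [0, 0, 0]]}}

```text
time: 14.4
ee_pos: [0.5051, 0.14, 0.1265]
eef_rot: [1.0, 0.009, 0.0, 0.0]
ft_force: [-0.6, 0.2, -2.4]
width: 0.0109
grip_force: 59.4
```

Emit:
{"method": "play_rows", "body": {"claw": [1, 1], "delta_pos": [[0, 0, 0.005], [0, 0, 0]], "delta_rot": [[0, 0, 0], [0, 0, 0]]}}

```text
time: 14.6
ee_pos: [0.5051, 0.1399, 0.1255]
eef_rot: [1.0, 0.008, 0.0, -0.0]
ft_force: [-0.6, 0.3, -2.6]
width: 0.0112
grip_force: 59.4
```

Emit:
{"method": "play_rows", "body": {"claw": [1, 1], "delta_pos": [[0, 0, 0.005], [0, 0, 0]], "delta_rot": [[0, 0, 0], [0, 0, 0]]}}

```text
time: 14.8
ee_pos: [0.505, 0.1398, 0.1244]
eef_rot: [1.0, 0.008, -0.0, -0.0]
ft_force: [0.3, 0.5, -2.6]
width: 0.0113
grip_force: 59.4
```

Emit:
{"method": "play_rows", "body": {"claw": [1, 1], "delta_pos": [[0, 0, 0.005], [0, 0, 0]], "delta_rot": [[0, 0, 0], [0, 0, 0]]}}

```text
time: 15.0
ee_pos: [0.505, 0.1398, 0.1234]
eef_rot: [1.0, 0.008, -0.0, -0.0]
ft_force: [0.5, -1.4, -2.4]
width: 0.0112
grip_force: 59.4
```

Emit:
{"method": "play_rows", "body": {"claw": [1, 1, 1, 1, 1], "delta_pos": [[0, -0.05, 0], [0, -0.05, 0], [0, -0.05, 0], [0, -0.05, 0], [0, 0, 0]], "delta_rot": [[0, 0, 0], [0, 0, 0], [0, 0, 0], [0, 0, 0], [0, 0, 0]]}}

```text
time: 15.5
ee_pos: [0.5041, 0.182, 0.1233]
eef_rot: [1.0, 0.01, -0.0, -0.0]
ft_force: [0.4, -0.4, -2.0]
width: 0.0112
grip_force: 59.4
```

```bash
python3 - <<'E'
from h import *
plan([.504,.245,.1234],toolrot(91,0))
E
```

```text
t 15.5 pos [0.5041 0.182  0.1233] | shift rows 2 [ 0.0028 -0.1575 -0.0002] | rot rows 1 [-0.      0.      0.0007] | total mm [  1.1 -63.   -0.1] deg [-0.   0.   0.1]
 F [ 0.4 -0.4 -2. ] T [-0.09  0.2  -0.01] w 0.0112 g 59.39093434950337 q [-1.35  0.37  1.1   1.86 -0.37  1.13 -1.66]
```

Emit:
{"method": "play_rows", "body": {"claw": [1, 1, 1, 1, 1], "delta_pos": [[0, -0.04, 0], [0, -0.04, 0], [0, -0.04, 0], [0, -0.04, 0], [0, 0, 0]], "delta_rot": [[0, 0, 0], [0, 0, 0], [0, 0, 0], [0, 0, 0], [0, 0, 0]]}}

```text
time: 16.0
ee_pos: [0.5036, 0.2135, 0.1234]
eef_rot: [1.0, 0.009, 0.0, -0.0]
ft_force: [-0.4, -0.4, -3.9]
width: 0.0111
grip_force: 59.4
```

Emit:
{"method": "play_rows", "body": {"claw": [1, 1, 1, 1], "delta_pos": [[0, -0.04, 0], [0, -0.04, 0], [0, -0.04, 0], [0, 0, 0]], "delta_rot": [[0, 0, 0], [0, 0, 0], [0, 0, 0], [0, 0, 0]]}}

```text
time: 16.4
ee_pos: [0.503, 0.2368, 0.1231]
eef_rot: [1.0, 0.009, -0.0, 0.0]
ft_force: [-0.7, 1.1, -2.5]
width: 0.0111
grip_force: 59.2
```

```bash
python3 - <<'E'
from h import *
from bench import r
plan([.504,.245,.1234],toolrot(91,0))
c=r.camera('scene');im=c['pixels'][:,:,::-1]
s=r.read_state();d=r.camera('wrist')
w=cv2.resize(d['pixels'][:,:,::-1],(400,300))
cv2.imwrite('pics/s4.png',np.hstack([cv2.resize(im[275:415,310:480],(400,326),interpolation=2)[:300],w]))
E
```

```text
t 16.4 pos [0.503  0.2368 0.1231] | shift rows 1 [ 0.0057 -0.041  -0.0017] | rot rows 1 [0.0001 0.0002 0.0001] | total mm [ 1.1 -8.2 -0.3] deg [0. 0. 0.]
 F [-0.7  1.1 -2.5] T [ 0.02  0.19 -0.04] w 0.0111 g 59.185721188550815 q [-1.38  0.42  1.06  1.81 -0.4   1.15 -1.74]
```

View pics/s4.png

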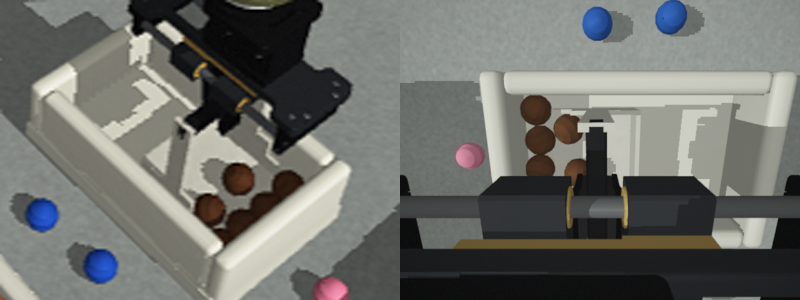

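Nuts are riding onto the pan: (535,110), (567,128) and (540,140) in the right half of the picture, with the lip about 10 mm from the wall. I'll push on to the wall.

Emit:
{"method": "play_rows", "body": {"claw": [1, 1, 1], "delta_pos": [[0, -0.025, 0], [0, -0.02, 0], [0, 0, 0]], "delta_rot": [[0, 0, 0], [0, 0, 0], [0, 0, 0]]}}

```text
time: 16.8
ee_pos: [0.503, 0.2429, 0.123]
eef_rot: [1.0, 0.008, -0.001, 0.002]
ft_force: [-0.8, -10.0, -3.7]
width: 0.0111
grip_force: 59.2
```

Emit:
{"method": "play_rows", "body": {"claw": [1, 1], "delta_pos": [[0, -0.01, 0], [0, 0, 0]], "delta_rot": [[0, 0, 0], [0, 0, 0]]}}

```text
time: 17.0
ee_pos: [0.503, 0.244, 0.123]
eef_rot: [1.0, 0.007, -0.001, 0.002]
ft_force: [-1.0, -8.9, -2.3]
width: 0.0115
grip_force: 59.1
```

Emit:
{"method": "play_rows", "body": {"claw": [1, 1], "delta_pos": [[0, -0.01, 0], [0, 0, 0]], "delta_rot": [[0, 0, 0], [0, 0, 0]]}}

```text
time: 17.2
ee_pos: [0.503, 0.2456, 0.123]
eef_rot: [1.0, 0.007, -0.001, 0.002]
ft_force: [-2.1, -9.8, -2.7]
width: 0.0111
grip_force: 59.1
```

```bash
python3 - <<'E'
from h import *
from bench import r
plan([.504,.245,.1234],toolrot(91,0))
E
```

```text
t 17.2 pos [0.503  0.2456 0.123 ] | shift rows 1 [ 0.0051  0.0032 -0.0021] | rot rows 1 [ 0.0014  0.0005 -0.001 ] | total mm [ 1.   0.6 -0.4] deg [ 0.3  0.1 -0.2]
 F [-2.1 -9.8 -2.7] T [-3.44  0.62 -0.13] w 0.0111 g 59.06008028853648 q [-1.39  0.43  1.06  1.8  -0.41  1.16 -1.75]
```

```bash
python3 - <<'E'
from h import *
N=6;prev=None
for k in range(N+1):
    th=np.radians(4*k);c,s=np.cos(th),np.sin(th)
    fwd=-(65*c+102.5*s-65)-k*.3; up=(102.5*c+40*s-102.5)+.5*k   # in scoop-plane mm
    if prev is not None:
        f0,u0,t0=prev;df,du=fwd-f0,up-u0
        # tool axes at previous angle: y = -(scoop x tilted up by t0) ; z = -(scoop z)
        y=np.array([-np.cos(t0),-np.sin(t0)]);z=np.array([np.sin(t0),-np.cos(t0)])
        print(k,(np.array([df,du])@y/200).round(4),(np.array([df,du])@z/200).round(4),fwd,up)
    prev=(fwd,up,th)
E
```

```text
1 0.0365 -0.0152 -7.2917018256614226 3.0405741013969987
2 0.0337 -0.015 -14.232667316608774 5.569401084413585
3 0.0311 -0.0145 -20.790542356517697 7.576596707925447
4 0.0285 -0.0136 -26.934839207233136 9.054818066357655
5 0.0261 -0.0124 -32.63708504196509 9.999299363582352
6 0.0239 -0.0109 -37.87096066203857 10.407875131398598
```

Emit:
{"method": "play_rows", "body": {"claw": [1, 1], "delta_pos": [[0, -0.01, 0], [0, 0, 0]], "delta_rot": [[0, 0, 0], [0, 0, 0]]}}

```text
time: 17.4
ee_pos: [0.5032, 0.2467, 0.1233]
eef_rot: [1.0, 0.007, -0.001, 0.003]
ft_force: [-3.5, -13.4, 2.3]
width: 0.0115
grip_force: 59.1
```

Emit:
{"method": "play_rows", "body": {"claw": [1, 1, 1, 1, 1, 1, 1], "delta_pos": [[0, 0.036, -0.015], [0, 0.034, -0.015], [0, 0.031, -0.015], [0, 0.029, -0.014], [0, 0.026, -0.012], [0, 0.024, -0.011], [0, 0, 0]], "delta_rot": [[0.022, 0, 0], [0.022, 0, 0], [0.022, 0, 0], [0.022, 0, 0], [0.022, 0, 0], [0.022, 0, 0], [0, 0, 0]]}}

```text
time: 18.1
ee_pos: [0.5045, 0.2101, 0.1339]
eef_rot: [0.978, 0.006, -0.001, -0.206]
ft_force: [-0.1, -0.4, -3.5]
width: 0.0109
grip_force: 59.4
```

```bash
python3 - <<'E'
from h import *
from bench import r
plan([.504,.21,.245],toolrot(91,-24))
c=r.camera('scene');im=c['pixels'][:,:,::-1]
s=r.read_state();d=r.camera('wrist')
w=cv2.resize(d['pixels'][:,:,::-1],(400,300))
cv2.imwrite('pics/s5.png',np.hstack([cv2.resize(im[275:415,310:480],(400,326),interpolation=2)[:300],w]))
E
```

```text
t 18.1 pos [0.5045 0.2101 0.1339] | shift rows 4 [-0.0006 -0.056  -0.1271] | rot rows 1 [ 0.001  -0.0008 -0.0017] | total mm [  -0.5  -44.8 -101.7] deg [ 0.2 -0.1 -0.3]
 F [-0.1 -0.4 -3.5] T [-1.07  0.2   0.01] w 0.0109 g 59.36472632456571 q [-1.08  0.27  0.99  1.94 -0.73  1.12 -1.33]
```

View pics/s5.png

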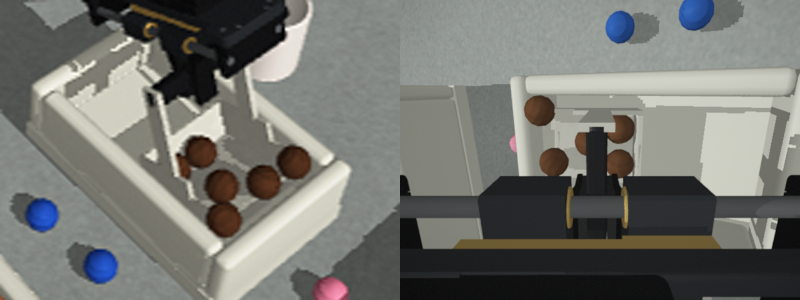

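The left half shows about four nuts on the tilted pan near (200,152), with one or two at the lip or on the box floor near the wall at (293,162) and (223,220). I'll tilt further and back off the wall so any loose nuts drop inside the box, then lift. All further checks will be numeric.

Emit:
{"method": "play_rows", "body": {"claw": [1, 1, 1, 1], "delta_pos": [[0, 0.04, -0.04], [0, 0.04, -0.04], [0, 0.04, -0.04], [0, 0, 0]], "delta_rot": [[0.022, 0, 0], [0.022, 0, 0], [0.022, 0, 0], [0, 0, 0]]}}

```text
time: 18.6
ee_pos: [0.5049, 0.1784, 0.1436]
eef_rot: [0.952, 0.006, -0.002, -0.306]
ft_force: [-0.6, 0.0, -4.2]
width: 0.0111
grip_force: 59.6
```

Emit:
{"method": "play_rows", "body": {"claw": [1, 1, 1, 1, 1, 1, 1, 1], "delta_pos": [[0, -0.02, -0.027], [0, -0.04, -0.055], [0, -0.055, -0.075], [0, -0.055, -0.075], [0, -0.055, -0.075], [0, -0.055, -0.075], [0, -0.04, -0.055], [0, 0, 0]], "delta_rot": [[0, 0, 0], [0, 0, 0], [0, 0, 0], [0, 0, 0], [0, 0, 0], [0, 0, 0], [0, 0, 0], [0, 0, 0]]}}

```text
time: 19.4
ee_pos: [0.5049, 0.1829, 0.2546]
eef_rot: [0.952, 0.01, -0.001, -0.306]
ft_force: [-0.2, -0.4, -3.9]
width: 0.011
grip_force: 59.6
```

```bash
cat >> h.py <<'E'
def brown(c,roi):
    h=cv2.cvtColor(c['pixels'],cv2.COLOR_RGB2HSV);m=((h[...,1]>90)&(h[...,2]<150)&(h[...,2]>20)&((h[...,0]<18)|(h[...,0]>172))).astype(np.uint8)
    k=np.zeros_like(m);x0,y0,x1,y1=roi;k[y0:y1,x0:x1]=m[y0:y1,x0:x1]
    n,l,st,ce=cv2.connectedComponentsWithStats(cv2.morphologyEx(k,cv2.MORPH_OPEN,np.ones((3,3))))
    for i in range(1,n):
        if st[i,4]>25: print('  blob',st[i].tolist(),ce[i].round(0))
E
python3 - <<'E'
from h import *
from bench import r
plan([.504,.18,.245],toolrot(91,-36))
for n,roi in(('scene',(230,200,470,420)),('top',(120,200,420,345)),('wrist',(0,0,640,480))):
    c=r.camera(n);print(n);brown(c,roi)
pickle.dump(c,open('w.pkl','wb'))
E
```

```text
t 19.4 pos [0.5049 0.1829 0.2546] | shift rows 1 [-0.0051  0.0398  0.0305] | rot rows 1 [ 0.0018 -0.0005  0.001 ] | total mm [-1.   8.   6.1] deg [ 0.3 -0.1  0.2]
 F [-0.2 -0.4 -3.9] T [-1.28  0.11  0.06] w 0.011 g 59.5702525600791 q [-0.97  0.12  1.    1.85 -0.75  1.34 -1.3 ]
scene
  blob [393, 287, 27, 28, 504] [405. 300.]
  blob [230, 309, 13, 25, 200] [236. 320.]
  blob [368, 387, 14, 14, 161] [375. 393.]
  blob [261, 393, 47, 27, 623] [286. 408.]
top
  blob [166, 214, 13, 10, 117] [172. 219.]
  blob [175, 280, 12, 11, 111] [180. 285.]
wrist
  blob [356, 94, 29, 29, 677] [370. 108.]
  blob [131, 117, 8, 20, 136] [135. 126.]
  blob [104, 156, 61, 153, 5762] [135. 223.]
  blob [331, 185, 45, 115, 3084] [353. 238.]
  blob [292, 223, 6, 24, 119] [295. 234.]
  blob [290, 268, 9, 13, 86] [294. 275.]
```

Numeric check: about five nuts' worth of brown is on the raised pan (scene cluster at (405,300)), and one nut is still in the box at (375,393). I'll reduce the tilt above the box, then carry it to the bowl.

Emit:
{"method": "play_rows", "body": {"claw": [1, 1, 1, 1, 1], "delta_pos": [[0, 0, 0], [0, 0, 0], [0, 0, 0], [0, 0, 0], [0, 0, 0]], "delta_rot": [[-0.022, 0, 0], [-0.022, 0, 0], [-0.022, 0, 0], [-0.022, 0, 0], [0, 0, 0]]}}

```text
time: 20.05
ee_pos: [0.5036, 0.1838, 0.2519]
eef_rot: [0.985, 0.01, -0.002, -0.171]
ft_force: [0.4, 0.6, -3.3]
width: 0.0111
grip_force: 59.6
```

```bash
python3 - <<'E'
from h import *
plan([.435,-.2,.2546],toolrot(91,-20),per=.0245)
E
```

```text
t 20.05 pos [0.5036 0.1838 0.2519] | shift rows 16 [-0.0239  0.1122 -0.0411] | rot rows 1 [0.0016 0.0005 0.001 ] | total mm [ -76.6  359.  -131.5] deg [0.3 0.1 0.2]
 F [ 0.4  0.6 -3.3] T [-0.65  0.07  0.01] w 0.0111 g 59.6460026445493 q [-1.13  0.07  0.96  1.79 -0.42  1.29 -1.6 ]
```

Emit:
{"method": "play_rows", "body": {"claw": [1, 1, 1, 1, 1, 1, 1, 1], "delta_pos": [[-0.012, 0.056, -0.0205], [-0.019, 0.09, -0.033], [-0.024, 0.112, -0.041], [-0.024, 0.112, -0.041], [-0.024, 0.112, -0.041], [-0.024, 0.112, -0.041], [-0.024, 0.112, -0.041], [-0.024, 0.112, -0.041]], "delta_rot": [[0, 0, 0], [0, 0, 0], [0, 0, 0], [0, 0, 0], [0, 0, 0], [0, 0, 0], [0, 0, 0], [0, 0, 0]]}}

```text
time: 20.85
ee_pos: [0.4711, 0.0031, 0.2532]
eef_rot: [0.985, 0.007, -0.001, -0.173]
ft_force: [0.5, 0.2, -3.4]
width: 0.0112
grip_force: 59.6
```

Emit:
{"method": "play_rows", "body": {"claw": [1, 1, 1, 1, 1, 1, 1], "delta_pos": [[-0.024, 0.112, -0.041], [-0.024, 0.112, -0.041], [-0.024, 0.112, -0.041], [-0.024, 0.112, -0.041], [-0.024, 0.112, -0.041], [-0.019, 0.09, -0.033], [-0.012, 0.056, -0.0205]], "delta_rot": [[0, 0, 0], [0, 0, 0], [0, 0, 0], [0, 0, 0], [0, 0, 0], [0, 0, 0], [0, 0, 0]]}}

```text
time: 21.55
ee_pos: [0.4426, -0.148, 0.2542]
eef_rot: [0.985, 0.006, -0.001, -0.172]
ft_force: [0.5, 0.7, -3.7]
width: 0.0112
grip_force: 59.6
```

```bash
python3 - <<'E'
from h import *
from bench import r
plan([.435,-.2,.2546],toolrot(91,-8),per=.0245)
for n,roi in(('scene',(230,170,470,420)),('top',(120,200,420,345)),('wrist',(0,0,640,480))):
    c=r.camera(n);print(n);brown(c,roi)
E
```

```text
t 21.55 pos [ 0.4426 -0.148   0.2542] | shift rows 3 [-0.0137  0.0812 -0.0301] | rot rows 2 [-0.0329 -0.0004 -0.0009] | total mm [ -8.2  48.7 -18.1] deg [-11.9  -0.1  -0.3]
 F [ 0.5  0.7 -3.7] T [-0.74  0.11 -0.01] w 0.0112 g 59.63403889414167 q [-0.68  0.16  1.27  1.77 -0.44  1.54 -0.9 ]
scene
  blob [311, 198, 23, 21, 325] [322. 208.]
  blob [230, 302, 7, 5, 30] [233. 304.]
  blob [230, 308, 13, 26, 207] [236. 320.]
  blob [261, 393, 47, 27, 628] [286. 409.]
  blob [367, 402, 14, 14, 165] [373. 409.]
top
  blob [157, 201, 13, 12, 130] [163. 207.]
wrist
  blob [39, 28, 28, 25, 530] [52. 40.]
  blob [332, 185, 43, 44, 1341] [355. 207.]
  blob [290, 220, 8, 29, 178] [294. 234.]
  blob [332, 226, 4, 16, 58] [333. 234.]
  blob [331, 239, 43, 61, 1628] [351. 262.]
  blob [290, 267, 8, 14, 86] [294. 274.]
```

```bash
python3 - <<'E'
from h import *
from bench import r
d=pickle.load(open('cam0.pkl','rb'));t,s=d['top'],d['scene']
for uv in((375,393),(373,409)):print('scene',uv,[onz(s,uv,z)[:2].round(3) for z in(.016,.034,.1)])
for uv in((172,219),(163,207),(180,285)):print('top',uv,[onz(t,uv,z)[:2].round(3) for z in(.016,.034,.1)])
for n,roi in(('scene',(340,280,470,420)),('top',(110,185,270,315))):
    c=r.camera(n);print(n);brown(c,roi)
    x0,y0,x1,y1=(135,190,190,225) if n=='top' else (355,390,395,425)
    a=c['pixels'][y0:y1:5,x0:x1:5]
    print('\n'.join(' '.join('%02x%02x%02x'%tuple(p) for p in row) for row in a))
E
```

```text
scene (375, 393) [array([0.607, 0.277]), array([0.616, 0.284]), array([0.647, 0.308])]
scene (373, 409) [array([0.636, 0.302]), array([0.644, 0.308]), array([0.674, 0.33 ])]
top (172, 219) [array([0.609, 0.279]), array([0.606, 0.274]), array([0.597, 0.253])]
top (163, 207) [array([0.636, 0.3  ]), array([0.633, 0.294]), array([0.621, 0.272])]
top (180, 285) [array([0.464, 0.258]), array([0.464, 0.253]), array([0.464, 0.234])]
scene
  blob [367, 402, 14, 14, 167] [373. 409.]
285cd2 757e85 8a908d 878c88 7f8480 717168 87867a 75736a
2149b1 858984 888e88 848883 848983 8c908c 717068 7d7b71
818580 505350 4e514f 4a4d4a 818782 868c86 818681 717067
7f837f 505451 535654 362115 3d2416 696a65 7f8480 838984
868b86 838783 4e5250 382115 59341f 4e3524 828681 838783
848a85 808480 858886 382920 412517 888d89 838883 828783
878b87 858985 818681 838983 848985 858a85 818682 848a84
top
  blob [157, 201, 13, 12, 130] [163. 207.]
707873 747b79 767e77 717774 777e7a 717773 737877 757d79 737875 727875 747b78
777d7c 747c79 757977 777c7a 747b75 767b78 757976 747877 757874 727873 737873
737c77 727774 747a78 79807c 757d76 5e6059 505350 707673 747976 747875 6b7173
767c7a 727975 757a78 787b78 707370 382217 281910 2e2a28 454b49 4a4e4b 2346a4
777c79 717876 707774 757a78 757976 372117 22140d 31302c 464b49 444c47 70797f
727877 79807c 78807a 777f7a 727a75 777c78 717673 646a66 747a77 767d78 727874
707872 707874 767c77 717773 79807c 707774 717874 6f7571 6f7574 797f7d 767b77
```

Both cameras agree that one nut has rolled off the side and lies on the table at (0.636, 0.301). I'll pour the nuts on the pan first, then recover that one with the scoop.

Emit:
{"method": "play_rows", "body": {"claw": [1, 1, 1, 1], "delta_pos": [[-0.014, 0.081, -0.03], [-0.014, 0.081, -0.03], [-0.013, 0.078, -0.03], [0, 0, 0]], "delta_rot": [[0, 0, 0], [0, 0, 0], [0, 0, 0], [0, 0, 0]]}}

```text
time: 22.2
ee_pos: [0.4367, -0.1969, 0.2548]
eef_rot: [0.985, 0.007, -0.001, -0.172]
ft_force: [0.0, 0.4, -3.3]
width: 0.0114
grip_force: 59.6
```

```bash
cat >> h.py <<'E'
def seq(poses,s=None):
    """rows (shift, turn) in tool units taking the tool through [(p,q),...]"""
    from bench import r
    s=s or r.read_state();p0,q0=s['ee_pos'],R.from_quat(s['eef_rot'])
    for p,q in poses:
        p=np.array(p);print((q0.inv().apply(p-p0)/.2).round(3).tolist(),((q0.inv()*q).as_rotvec()/np.pi).round(4).tolist());p0,q0=p,q
def lip_at(lx,ly,lz,az,tilt,dx=0.):
    """TCP pose with the lip middle at the point"""
    q=toolrot(az,tilt);v=np.array([dx,-.065,.1025])  # lip in tool axes: y=-x_s, z down
    return np.array([lx,ly,lz])-q.apply(v),q
E
python3 - <<'E'
from h import *
plan([.435,-.2,.2546],toolrot(91,-20))
P=[lip_at(.434,-.135,.16,91,a) for a in(-16,-12,-8)]
P+=[lip_at(.434,-.135,z,91,-6) for z in(.135,.11,.092)]
P+=[lip_at(.434,-.135,.092,91,a) for a in(0,5,10,16,22,29,36,43,50,57,63)]
seq(P)
t=pickle.load(open('cam0.pkl','rb'))['top'];f=lambda u,v,z:onz(t,(u,v),z)[:2].round(3)
print('fruit box',f(75,163,0),f(222,165,0),f(222,160,.085),'balls',f(191,205,.016),f(226,202,.016))
E
```

```text
t 22.2 pos [ 0.4367 -0.1969  0.2548] | shift rows 1 [-0.0085  0.0149 -0.0041] | rot rows 1 [ 0.0013 -0.0004 -0.0008] | total mm [-1.7  3.  -0.8] deg [ 0.2 -0.1 -0.1]
 F [ 0.   0.4 -3.3] T [-0.83  0.19  0.05] w 0.0114 g 59.62559932112299 q [-0.5   0.27  1.24  1.72 -0.5   1.6  -0.75]
[-0.008, 0.16, 0.018] [-0.0209, -0.0003, -0.0008]
[-0.0, -0.037, -0.021] [-0.0222, -0.0, 0.0]
[0.0, -0.037, -0.021] [-0.0222, 0.0, 0.0]
[-0.0, -0.001, 0.113] [-0.0111, -0.0, 0.0]
[-0.0, 0.013, 0.124] [0.0, 0.0, 0.0]
[-0.0, 0.009, 0.09] [0.0, 0.0, 0.0]
[0.0, -0.055, -0.031] [-0.0333, -0.0, 0.0]
[0.0, -0.046, -0.026] [-0.0278, 0.0, 0.0]
[-0.0, -0.046, -0.026] [-0.0278, -0.0, -0.0]
[0.0, -0.055, -0.031] [-0.0333, -0.0, -0.0]
[0.0, -0.055, -0.031] [-0.0333, 0.0, 0.0]
[-0.0, -0.065, -0.036] [-0.0389, -0.0, -0.0]
[-0.0, -0.065, -0.036] [-0.0389, 0.0, 0.0]
[0.0, -0.065, -0.036] [-0.0389, -0.0, 0.0]
[-0.0, -0.065, -0.036] [-0.0389, 0.0, -0.0]
[0.0, -0.065, -0.036] [-0.0389, 0.0, 0.0]
[-0.0, -0.055, -0.031] [-0.0333, -0.0, 0.0]
fruit box [0.74  0.506] [0.735 0.174] [0.723 0.158] balls [0.64  0.238] [0.647 0.161]
```

Emit:
{"method": "play_rows", "body": {"claw": [1, 1, 1, 1, 1, 1, 1, 1], "delta_pos": [[-0.004, 0.08, 0.009], [-0.004, 0.08, 0.009], [0, -0.037, -0.021], [0, -0.037, -0.021], [0, 0, 0.113], [0, 0.013, 0.124], [0, 0.009, 0.09], [0, 0, 0]], "delta_rot": [[-0.0105, 0, 0], [-0.0105, 0, 0], [-0.022, 0, 0], [-0.022, 0, 0], [-0.011, 0, 0], [0, 0, 0], [0, 0, 0], [0, 0, 0]]}}

```text
time: 23.0
ee_pos: [0.4347, -0.2079, 0.1853]
eef_rot: [0.999, 0.009, -0.002, -0.053]
ft_force: [-0.3, -0.6, -3.1]
width: 0.0113
grip_force: 59.7
```

```bash
python3 - <<'E'
from h import *
plan(*lip_at(.434,-.135,.092,91,-6))
E
```

```text
t 23.0 pos [ 0.4347 -0.2079  0.1853] | shift rows 1 [ 0.0027  0.0111 -0.0105] | rot rows 1 [-0.0006  0.001   0.0001] | total mm [ 0.5  2.2 -2.1] deg [-0.1  0.2  0. ]
 F [-0.3 -0.6 -3.1] T [-0.26  0.22 -0.04] w 0.0113 g 59.7202526417459 q [-0.74  0.16  1.28  1.88 -0.25  1.28 -0.93]
```

Emit:
{"method": "play_rows", "body": {"claw": [1, 1, 1, 1, 1], "delta_pos": [[0, -0.055, -0.031], [0, -0.046, -0.026], [0, -0.046, -0.026], [0, -0.055, -0.031], [0, -0.055, -0.031]], "delta_rot": [[-0.0333, 0, 0], [-0.0278, 0, 0], [-0.0278, 0, 0], [-0.0333, 0, 0], [-0.0333, 0, 0]]}}

```text
time: 23.5
ee_pos: [0.433, -0.1589, 0.2132]
eef_rot: [0.985, 0.008, -0.001, 0.171]
ft_force: [0.3, 0.4, -3.3]
width: 0.0109
grip_force: 59.8
```

```bash
python3 - <<'E'
from h import *
plan(*lip_at(.434,-.135,.092,91,22))
E
```

```text
t 23.5 pos [ 0.433  -0.1589  0.2132] | shift rows 1 [ 0.007  -0.0125  0.005 ] | rot rows 1 [-0.013   0.0015  0.0001] | total mm [ 1.4 -2.5  1. ] deg [-2.3  0.3  0. ]
 F [ 0.3  0.4 -3.3] T [ 0.75  0.22 -0.02] w 0.0109 g 59.80337409753702 q [-0.93 -0.18  0.85  2.01  0.5   1.32 -1.79]
```

Emit:
{"method": "play_rows", "body": {"claw": [1, 1, 1, 1, 1], "delta_pos": [[0, -0.065, -0.036], [0, -0.065, -0.036], [0, -0.065, -0.036], [0, 0, 0], [0, 0, 0]], "delta_rot": [[-0.039, 0, 0], [-0.039, 0, 0], [-0.039, 0, 0], [0, 0, 0], [0, 0, 0]]}}

```text
time: 24.0
ee_pos: [0.4318, -0.1142, 0.2136]
eef_rot: [0.938, 0.01, -0.001, 0.347]
ft_force: [0.4, -1.7, -2.3]
width: 0.0109
grip_force: 59.9
```

```bash
python3 - <<'E'
from h import *
from bench import r
plan(*lip_at(.434,-.135,.092,91,57))
for n,roi in(('scene',(230,170,470,420)),('top',(140,190,400,345)),('wrist',(0,0,640,480))):
    c=r.camera(n);print(n);brown(c,roi)
E
```

```text
t 24.0 pos [ 0.4318 -0.1142  0.2136] | shift rows 1 [ 0.0096 -0.1494 -0.0538] | rot rows 3 [-0.0304  0.0006  0.0008] | total mm [  1.9 -29.9 -10.8] deg [-16.4   0.3   0.4]
 F [ 0.4 -1.7 -2.3] T [1.2  0.19 0.03] w 0.0109 g 59.85968759923708 q [-1.01 -0.01  0.66  2.06  0.67  1.42 -2.13]
scene
  blob [311, 247, 31, 21, 415] [327. 257.]
  blob [230, 301, 13, 33, 271] [235. 317.]
  blob [261, 393, 47, 27, 631] [286. 409.]
  blob [367, 402, 14, 14, 167] [373. 409.]
top
  blob [157, 202, 13, 12, 131] [163. 207.]
wrist
  blob [102, 186, 109, 91, 5407] [161. 231.]
```

Emit:
{"method": "play_rows", "body": {"claw": [1, 1, 1, 1], "delta_pos": [[0, -0.06, -0.035], [0, -0.02, -0.012], [0, 0, 0], [0, 0, 0]], "delta_rot": [[-0.039, 0, 0], [-0.012, 0, 0], [0, 0, 0], [0, 0, 0]]}}

```text
time: 24.55
ee_pos: [0.4308, -0.0975, 0.2097]
eef_rot: [0.908, 0.009, -0.001, 0.42]
ft_force: [-0.7, -0.3, -2.3]
width: 0.0111
grip_force: 59.9
```

```bash
python3 - <<'E'
from h import *
from bench import r
from bench import r
s=r.read_state();plan(s['ee_pos']+[0,0,.08],toolrot(91,50))
p=s['ee_pos'];A=p+[0,0,.08]
seq([(p+[0,0,.04],R.from_quat(s['eef_rot'])),(A,R.from_quat(s['eef_rot']))]+[(A,toolrot(91,a)) for a in(43,35,27,19,11,3,0)])
c=r.camera('scene');brown(c,(230,170,470,420))
E
```

```text
t 24.55 pos [ 0.4308 -0.0975  0.2097] | shift rows 3 [-0.0013  0.1016 -0.0863] | rot rows 1 [-0.0019  0.0027  0.0019] | total mm [ -0.8  61.  -51.8] deg [-0.3  0.5  0.3]
 F [-0.7 -0.3 -2.3] T [ 1.41  0.19 -0.02] w 0.0111 g 59.913732361164875 q [-1.06  0.11  0.61  2.07  0.71  1.46 -2.24]
[-0.002, 0.152, -0.129] [0.0, 0.0, 0.0]
[-0.002, 0.152, -0.129] [0.0, 0.0, 0.0]
[0.0, 0.0, 0.0] [0.037, 0.0028, 0.0017]
[0.0, 0.0, 0.0] [0.0444, -0.0, -0.0]
[0.0, 0.0, 0.0] [0.0444, 0.0, 0.0]
[0.0, 0.0, 0.0] [0.0444, -0.0, -0.0]
[0.0, 0.0, 0.0] [0.0444, 0.0, 0.0]
[0.0, 0.0, 0.0] [0.0444, 0.0, 0.0]
[0.0, 0.0, 0.0] [0.0167, -0.0, 0.0]
  blob [309, 245, 31, 22, 417] [325. 255.]
  blob [230, 301, 13, 33, 285] [235. 316.]
  blob [261, 393, 47, 27, 632] [286. 408.]
  blob [367, 402, 14, 14, 166] [373. 409.]
```

Emit:
{"method": "play_rows", "body": {"claw": [1, 1, 1, 1, 1, 1, 1, 1], "delta_pos": [[0, 0.15, -0.13], [0, 0.15, -0.13], [0, 0, 0], [0, 0, 0], [0, 0, 0], [0, 0, 0], [0, 0, 0], [0, 0, 0]], "delta_rot": [[0, 0, 0], [0, 0, 0], [0.04, 0, 0], [0.044, 0, 0], [0.044, 0, 0], [0.044, 0, 0], [0.044, 0, 0], [0.044, 0, 0]]}}

```text
time: 25.4
ee_pos: [0.4315, -0.0974, 0.2897]
eef_rot: [1.0, 0.007, -0.004, 0.022]
ft_force: [-0.2, -0.9, -2.7]
width: 0.011
grip_force: 59.8
```

```bash
python3 - <<'E'
from h import *
from bench import r
plan([.60,.30,.29],toolrot(-90,0),per=.04)
for n,roi in(('scene',(230,170,470,420)),('top',(140,190,400,345)),('wrist',(0,0,640,480))):
    c=r.camera(n);print(n);brown(c,roi)
E
```

```text
t 25.4 pos [ 0.4315 -0.0974  0.2897] | shift rows 11 [ 0.0791 -0.1794 -0.0085] | rot rows 23 [-0.0002  0.0009 -0.0433] | total mm [ 174.1 -394.6  -18.7] deg [  -0.6    3.9 -179.1]
 F [-0.2 -0.9 -2.7] T [-0.01  0.2  -0.03] w 0.011 g 59.82042150688358 q [-1.   -0.3   0.91  1.84  0.28  1.5  -1.69]
scene
  blob [309, 245, 31, 22, 413] [325. 255.]
  blob [230, 301, 8, 6, 36] [233. 304.]
  blob [230, 308, 13, 26, 208] [236. 320.]
  blob [261, 393, 47, 27, 628] [286. 408.]
  blob [367, 402, 14, 14, 166] [373. 409.]
top
  blob [157, 201, 13, 13, 134] [163. 207.]
wrist
```

The pan is empty (no brown in the wrist view) and the bowl holds the poured nuts at scene (325,255). Next I'll go round to pick up the stray nut.

```bash
python3 - <<'E'
from h import *
plan([.655,.44,.21],toolrot(91,0),per=.0395)
E
```

```text
t 25.55 pos [ 0.4311 -0.0992  0.2892] | shift rows 15 [ 0.0766 -0.18    0.0171] | rot rows 1 [ 0.0153  0.0029 -0.0024] | total mm [ 229.9 -540.1   51.2] deg [ 2.8  0.5 -0.4]
 F [ 0.5  0.8 -2.8] T [0.06 0.17 0.  ] w 0.0112 g 59.844575858151074 q [-1.   -0.3   0.91  1.84  0.28  1.5  -1.69]
```

Emit:
{"method": "play_rows", "body": {"claw": [1, 1, 1, 1, 1, 1, 1, 1], "delta_pos": [[0, 0, 0], [0.077, -0.18, 0.026], [0.077, -0.18, 0.026], [0.077, -0.18, 0.026], [0.077, -0.18, 0.026], [0.077, -0.18, 0.026], [0.077, -0.18, 0.026], [0.077, -0.18, 0.026]], "delta_rot": [[0.0153, 0.003, 0], [0, 0, 0], [0, 0, 0], [0, 0, 0], [0, 0, 0], [0, 0, 0], [0, 0, 0], [0, 0, 0]]}}

```text
time: 26.35
ee_pos: [0.535, 0.1601, 0.2504]
eef_rot: [1.0, 0.009, -0.001, 0.002]
ft_force: [-0.6, -0.6, -1.2]
width: 0.0114
grip_force: 59.8
```

Emit:
{"method": "play_rows", "body": {"claw": [1, 1, 1, 1, 1, 1, 1, 1], "delta_pos": [[0.077, -0.18, 0.026], [0.077, -0.18, 0.026], [0.077, -0.18, 0.026], [0.077, -0.18, 0.026], [0.077, -0.18, 0.026], [0.077, -0.18, 0.026], [0.077, -0.18, 0.026], [0.077, -0.18, 0.026]], "delta_rot": [[0, 0, 0], [0, 0, 0], [0, 0, 0], [0, 0, 0], [0, 0, 0], [0, 0, 0], [0, 0, 0], [0, 0, 0]]}}

```text
time: 27.15
ee_pos: [0.6528, 0.45, 0.207]
eef_rot: [1.0, 0.009, -0.002, 0.002]
ft_force: [1.1, 0.6, -2.5]
width: 0.0112
grip_force: 59.8
```

Emit:
{"method": "play_rows", "body": {"claw": [1, 1, 1, 1, 1, 1, 1, 1], "delta_pos": [[0, 0, 0], [0, 0, 0], [0, 0, 0], [0, 0, 0], [0, 0, 0], [0, 0, 0], [0, 0, 0], [0, 0, 0]], "delta_rot": [[0, 0, -0.044], [0, 0, -0.044], [0, 0, -0.044], [0, 0, -0.044], [0, 0, -0.044], [0, 0, -0.044], [0, 0, -0.044], [0, 0, -0.044]]}}

```text
time: 27.95
ee_pos: [0.6525, 0.4483, 0.2073]
eef_rot: [0.845, 0.535, -0.002, 0.001]
ft_force: [-0.0, 0.2, -2.4]
width: 0.0109
grip_force: 59.9
```

```bash
python3 - <<'E'
from h import *
plan([.655,.44,.21],toolrot(-90,0),per=.0395)
E
```

```text
t 27.95 pos [0.6525 0.4483 0.2073] | shift rows 1 [-0.0322  0.0288 -0.0133] | rot rows 15 [-0.0001  0.     -0.0427] | total mm [-6.4  5.8 -2.7] deg [-3.000e-01  1.000e-01 -1.153e+02]
 F [-0.   0.2 -2.4] T [-0.05  0.09 -0.03] w 0.0109 g 59.861846269341186 q [-0.92  0.79  0.55  0.92 -0.38  1.53 -0.93]
```

Emit:
{"method": "play_rows", "body": {"claw": [1, 1, 1, 1, 1, 1, 1, 1], "delta_pos": [[0, 0, 0], [0, 0, 0], [0, 0, 0], [0, 0, 0], [0, 0, 0], [0, 0, 0], [0, 0, 0], [0, 0, 0]], "delta_rot": [[0, 0, -0.043], [0, 0, -0.043], [0, 0, -0.043], [0, 0, -0.043], [0, 0, -0.043], [0, 0, -0.043], [0, 0, -0.043], [0, 0, -0.043]]}}

```text
time: 28.75
ee_pos: [0.6526, 0.4482, 0.2073]
eef_rot: [0.449, 0.893, -0.002, -0.0]
ft_force: [-0.8, 0.2, -2.8]
width: 0.0111
grip_force: 59.9
```

Emit:
{"method": "play_rows", "body": {"claw": [1, 1, 1, 1, 1, 1, 1, 1], "delta_pos": [[0, 0, 0], [0, 0, 0], [0, 0, 0], [0, 0, 0], [0, 0, 0], [0, 0, 0], [0, 0, 0], [0, 0, 0]], "delta_rot": [[0, 0, -0.043], [0, 0, -0.043], [0, 0, -0.043], [0, 0, -0.043], [0, 0, -0.043], [0, 0, -0.043], [0, 0, -0.039], [0, 0, 0]]}}

```text
time: 29.55
ee_pos: [0.6527, 0.448, 0.2074]
eef_rot: [0.001, 1.0, -0.002, -0.001]
ft_force: [-0.7, -0.1, -3.3]
width: 0.0112
grip_force: 59.9
```

```bash
python3 - <<'E'
from h import *
from bench import r
plan([.655,.44,.1045],toolrot(-90,0),per=.0395)
for n,roi in(('scene',(300,200,470,420)),('top',(140,190,400,345))):
    c=r.camera(n);print(n);brown(c,roi)
h=cv2.cvtColor(c['pixels'],cv2.COLOR_RGB2HSV);m=((h[...,1]>120)&(h[...,0]>100)&(h[...,0]<130)).astype(np.uint8);n,l,st,ce=cv2.connectedComponentsWithStats(m)
print('blue',[(onz(c,ce[i],.016)[:2].round(3),st[i,4]) for i in range(1,n) if st[i,4]>30])
E
```

```text
t 29.55 pos [0.6527 0.448  0.2074] | shift rows 3 [-0.0043 -0.0127  0.1716] | rot rows 1 [-0.0013 -0.0009 -0.0007] | total mm [ -2.6  -7.6 102.9] deg [-0.2 -0.2 -0.1]
 F [-0.7 -0.1 -3.3] T [ 0.04  0.05 -0.03] w 0.0112 g 59.860284638707526 q [-0.76  0.75  0.2   0.9  -0.13  1.51  0.97]
scene
  blob [309, 245, 31, 22, 415] [325. 255.]
  blob [300, 397, 8, 7, 38] [303. 400.]
  blob [367, 402, 14, 15, 168] [373. 409.]
top
  blob [157, 201, 13, 12, 133] [163. 207.]
  blob [330, 283, 37, 35, 653] [350. 301.]
blue [(array([0.647, 0.162]), np.int32(149)), (array([0.64 , 0.238]), np.int32(154))]
```

Top view is now clear: about five nuts are in the bowl (653 px), none remain in the box, and one is stray at (0.636,0.301). I'll lower the scoop gently on the far side of that nut.

Emit:
{"method": "play_rows", "body": {"claw": [1, 1, 1, 1, 1, 1, 1, 1], "delta_pos": [[-0.013, 0, 0.1], [0, 0, 0.13], [0, 0, 0.13], [0, 0, 0.08], [0, 0, 0.03], [0, 0, 0.02], [0, 0, 0.01], [0, 0, 0]], "delta_rot": [[-0.0013, 0, 0], [0, 0, 0], [0, 0, 0], [0, 0, 0], [0, 0, 0], [0, 0, 0], [0, 0, 0], [0, 0, 0]]}}

```text
time: 30.45
ee_pos: [0.6562, 0.448, 0.1094]
eef_rot: [0.003, 1.0, 0.001, -0.0]
ft_force: [-0.3, 0.0, -2.3]
width: 0.0109
grip_force: 59.9
```

```bash
python3 - <<'E'
from h import *
plan([.655,.44,.1035],toolrot(-90,0),per=.0395)
E
```

```text
t 30.45 pos [0.6562 0.448  0.1094] | shift rows 1 [ 0.0056 -0.0401  0.0293] | rot rows 1 [ 0.0004 -0.     -0.0018] | total mm [ 1.1 -8.   5.9] deg [ 0.1 -0.  -0.3]
 F [-0.3  0.  -2.3] T [-0.01  0.04  0.04] w 0.0109 g 59.86316978931427 q [-0.76  0.79  0.19  1.03 -0.14  1.33  0.98]
```

Emit:
{"method": "play_rows", "body": {"claw": [1, 1, 1, 1], "delta_pos": [[0.003, 0, 0.015], [0, 0, 0.008], [0, 0, 0.006], [0, 0, 0]], "delta_rot": [[0, 0, -0.0018], [0, 0, 0], [0, 0, 0], [0, 0, 0]]}}

```text
time: 30.85
ee_pos: [0.6551, 0.4477, 0.1024]
eef_rot: [-0.0, 1.0, 0.0, -0.001]
ft_force: [-0.8, 0.9, -2.6]
width: 0.0109
grip_force: 59.9
```

Emit:
{"method": "play_rows", "body": {"claw": [1, 1], "delta_pos": [[0, 0, -0.006], [0, 0, 0]], "delta_rot": [[0, 0, 0], [0, 0, 0]]}}

```text
time: 31.05
ee_pos: [0.6553, 0.4478, 0.1042]
eef_rot: [-0.0, 1.0, 0.0, -0.0]
ft_force: [-0.3, 0.3, -2.4]
width: 0.0107
grip_force: 59.9
```

Emit:
{"method": "play_rows", "body": {"claw": [1, 1, 1, 1, 1, 1, 1, 1], "delta_pos": [[0, -0.1, 0], [0, -0.2, 0], [0, -0.2, 0], [0, -0.08, -0.035], [0, 0.05, -0.03], [0, 0.06, -0.03], [0, 0.05, -0.03], [0, 0, 0]], "delta_rot": [[0, 0, 0], [0, 0, 0], [0, 0, 0], [0.044, 0, 0], [0.044, 0, 0], [0.044, 0, 0], [0.044, 0, 0], [0, 0, 0]]}}

```text
time: 31.85
ee_pos: [0.6505, 0.3738, 0.1103]
eef_rot: [-0.006, 0.961, -0.276, -0.004]
ft_force: [-1.8, 0.8, -5.5]
width: 0.0111
grip_force: 59.7
```

```bash
python3 - <<'E'
from h import *
from bench import r
plan([.655,.36,.22],toolrot(-90,-30),per=.0395)
for n,roi in(('scene',(300,200,500,480)),('top',(80,165,400,345)),('wrist',(0,0,640,480))):
    c=r.camera(n);print(n);brown(c,roi)
E
```

```text
t 31.85 pos [0.6505 0.3738 0.1103] | shift rows 3 [-0.0052 -0.1167 -0.1428] | rot rows 1 [-0.0116 -0.0015  0.0044] | total mm [ -3.1 -70.  -85.7] deg [-2.1 -0.3  0.8]
 F [-1.8  0.8 -5.5] T [ 1.25  0.09 -0.04] w 0.0111 g 59.71160933288047 q [-0.89  1.02  0.33  0.78  0.15  1.73  0.92]
scene
  blob [309, 245, 31, 22, 411] [325. 255.]
  blob [338, 373, 13, 14, 150] [344. 380.]
  blob [300, 397, 7, 7, 35] [302. 400.]
  blob [300, 415, 18, 23, 191] [307. 427.]
  blob [300, 434, 35, 46, 503] [317. 457.]
  blob [330, 455, 29, 25, 379] [343. 468.]
top
  blob [331, 165, 12, 6, 51] [336. 167.]
  blob [198, 200, 13, 13, 134] [204. 206.]
  blob [330, 283, 37, 35, 498] [348. 300.]
  blob [355, 298, 12, 13, 122] [360. 304.]
wrist
  blob [206, 189, 19, 33, 477] [216. 205.]
  blob [74, 268, 12, 12, 82] [ 78. 274.]
```

```bash
cat >> h.py <<'E'
def status():
    from bench import r
    c=r.camera('top');h=cv2.cvtColor(c['pixels'],cv2.COLOR_RGB2HSV)
    for nm,m in(('blue',(h[...,1]>120)&(h[...,0]>100)&(h[...,0]<130)),('brown',(h[...,1]>90)&(h[...,2]<150)&(h[...,2]>20)&((h[...,0]<18)|(h[...,0]>172)))):
        k=m.astype(np.uint8);k[:165]=0;k[345:]=0;k[:,:75]=0;k[:,400:]=0
        n,l,st,ce=cv2.connectedComponentsWithStats(cv2.morphologyEx(k,cv2.MORPH_OPEN,np.ones((3,3))))
        print(nm,[(ce[i].round(0).tolist(),onz(c,ce[i],.016)[:2].round(3).tolist(),int(st[i,4])) for i in range(1,n) if st[i,4]>30])
    c=r.camera('scene');h=cv2.cvtColor(c['pixels'],cv2.COLOR_RGB2HSV)
    for nm,m in(('blue',(h[...,1]>120)&(h[...,0]>100)&(h[...,0]<130)),('brown',(h[...,1]>90)&(h[...,2]<150)&(h[...,2]>20)&((h[...,0]<18)|(h[...,0]>172)))):
        k=m.astype(np.uint8);k[:200]=0;k[420:]=0;k[:,:300]=0;k[:,500:]=0
        n,l,st,ce=cv2.connectedComponentsWithStats(cv2.morphologyEx(k,cv2.MORPH_OPEN,np.ones((3,3))))
        print(' scene',nm,[(ce[i].round(0).tolist(),onz(c,ce[i],.016)[:2].round(3).tolist(),int(st[i,4])) for i in range(1,n) if st[i,4]>30])
E
python3 - <<'E'
from h import *
status()
E
```

```text
blue [([266.0, 195.0], [0.662, 0.072], 144), ([251.0, 204.0], [0.643, 0.106], 148)]
brown [([204.0, 205.0], [0.639, 0.21], 130), ([354.0, 292.0], [0.447, -0.121], 253), ([342.0, 307.0], [0.414, -0.093], 247), ([360.0, 304.0], [0.421, -0.135], 125)]
 scene blue [([313.0, 348.0], [0.64, 0.104], 144)]
 scene brown [([325.0, 255.0], [0.425, -0.115], 412), ([344.0, 380.0], [0.639, 0.212], 149), ([302.0, 400.0], [0.741, 0.196], 36)]
```

The nut rolled forward and came to rest at (0.639,0.21) beside the foam box's long wall. The blue decoys moved aside and the five bowl nuts are unchanged. I'll turn the scoop to face the robot, trap the nut against the fixed box wall, and scoop it up there.

```bash
python3 - <<'E'
from h import *
from bench import r
s=r.read_state();p=s['ee_pos'];q=R.from_quat(s['eef_rot'])
A=p+[0,0,.045];B=p+[0,0,.09];T=np.array([.64,.21,.24])
seq([(A,q),(B,q)]+[(B,toolrot(-90,a)) for a in(-24,-16,-8,0)])
print('yaw then');C=np.array(B)
q0=toolrot(-90,0);print(((q0.inv()*toolrot(180,0)).as_rotvec()/np.pi/11).round(4),toolrot(180,0).inv().apply(T-B)/.2/5)
E
```

```text
[-0.0, -0.118, -0.192] [0.0, 0.0, 0.0]
[-0.0, -0.118, -0.192] [0.0, 0.0, 0.0]
[0.0, 0.0, 0.0] [-0.042, 0.0001, -0.0005]
[0.0, 0.0, 0.0] [-0.0444, 0.0, -0.0]
[0.0, 0.0, 0.0] [-0.0444, 0.0, -0.0]
[0.0, 0.0, 0.0] [-0.0444, 0.0, 0.0]
yaw then
[0.     0.     0.0455] [-0.15611152 -0.01628096 -0.02874177]
```

Emit:
{"method": "play_rows", "body": {"claw": [1, 1, 1, 1, 1, 1, 1], "delta_pos": [[0, -0.118, -0.192], [0, -0.118, -0.192], [0, -0.1, -0.17], [0, 0, 0], [0, 0, 0], [0, 0, 0], [0, 0, 0]], "delta_rot": [[0, 0, 0], [0, 0, 0], [0, 0, 0], [-0.042, 0, 0], [-0.0444, 0, 0], [-0.0444, 0, 0], [-0.0444, 0, 0]]}}

```text
time: 32.8
ee_pos: [0.656, 0.3667, 0.2529]
eef_rot: [0.001, 1.0, 0.003, 0.002]
ft_force: [0.5, -0.9, -3.5]
width: 0.011
grip_force: 59.8
```

Emit:
{"method": "play_rows", "body": {"claw": [1, 1, 1, 1, 1, 1, 1, 1], "delta_pos": [[0, 0, 0], [0, 0, 0], [0, 0, 0], [0, 0, 0], [0, 0, 0], [0, 0, 0], [0, 0, 0], [0, 0, 0]], "delta_rot": [[0, 0, 0.0455], [0, 0, 0.0455], [0, 0, 0.0455], [0, 0, 0.0455], [0, 0, 0.0455], [0, 0, 0.0455], [0, 0, 0.0455], [0, 0, 0.0455]]}}

```text
time: 33.6
ee_pos: [0.6559, 0.3662, 0.2514]
eef_rot: [0.545, 0.839, 0.0, 0.0]
ft_force: [0.6, 0.6, -1.9]
width: 0.0111
grip_force: 59.8
```

Emit:
{"method": "play_rows", "body": {"claw": [1, 1, 1, 1, 1, 1, 1, 1], "delta_pos": [[0, 0, 0], [0, 0, 0], [0, 0, 0], [-0.157, -0.016, 0], [-0.157, -0.016, 0], [-0.157, -0.016, 0], [-0.157, -0.016, 0], [-0.157, -0.016, 0]], "delta_rot": [[0, 0, 0.0455], [0, 0, 0.0455], [0, 0, 0.0455], [0, 0, 0], [0, 0, 0], [0, 0, 0], [0, 0, 0], [0, 0, 0]]}}

```text
time: 34.4
ee_pos: [0.6389, 0.208, 0.2514]
eef_rot: [0.708, 0.706, 0.001, 0.0]
ft_force: [1.0, -0.0, -2.3]
width: 0.0109
grip_force: 59.8
```

```bash
python3 - <<'E'
from h import *
from bench import r
plan([.64,.21,.24],toolrot(180,0))
status()
P=[lip_at(.672,.21,.11,180,a) for a in(10,17,24,31,38,45,52,60)]
seq(P)
E
```

```text
t 34.4 pos [0.6389 0.208  0.2514] | shift rows 1 [0.0099 0.0053 0.0571] | rot rows 1 [ 0.0004 -0.0001 -0.0012] | total mm [ 2.   1.1 11.4] deg [ 0.1 -0.  -0.2]
 F [ 1.  -0.  -2.3] T [-0.03  0.01  0.04] w 0.0109 g 59.7942859181785 q [-0.75  0.46  0.54  1.3  -0.23  1.44 -0.24]
blue [([274.0, 194.0], [0.665, 0.056], 150), ([247.0, 199.0], [0.653, 0.115], 142)]
brown [([334.0, 167.0], [0.726, -0.079], 37), ([350.0, 301.0], [0.429, -0.112], 648)]
 scene blue [([312.0, 354.0], [0.652, 0.116], 145)]
 scene brown [([323.0, 254.0], [0.427, -0.121], 345), ([344.0, 379.0], [0.638, 0.211], 149), ([303.0, 401.0], [0.741, 0.197], 41)]
[0.04, 0.391, 0.151] [-0.0548, 0.0009, -0.0034]
[-0.0, -0.065, -0.036] [-0.0389, 0.0, 0.0]
[0.0, -0.065, -0.036] [-0.0389, 0.0, -0.0]
[-0.0, -0.065, -0.036] [-0.0389, 0.0, 0.0]
[0.0, -0.065, -0.036] [-0.0389, 0.0, -0.0]
[-0.0, -0.065, -0.036] [-0.0389, -0.0, 0.0]
[-0.0, -0.065, -0.036] [-0.0389, 0.0, 0.0]
[-0.0, -0.074, -0.04] [-0.0444, -0.0, 0.0]
```

Emit:
{"method": "play_rows", "body": {"claw": [1, 1, 1, 1, 1, 1, 1, 1], "delta_pos": [[0, 0, 0], [0, 0, 0], [0, 0, 0], [0, 0, 0], [0, 0, 0], [0, 0, 0], [0, 0, 0], [0, 0, 0]], "delta_rot": [[-0.0417, 0, 0], [-0.0417, 0, 0], [-0.0417, 0, 0], [-0.0417, 0, 0], [-0.0417, 0, 0], [-0.0417, 0, 0], [-0.0417, 0, 0], [-0.0417, 0, 0]]}}

```text
time: 35.3
ee_pos: [0.6413, 0.2014, 0.2492]
eef_rot: [0.641, 0.629, 0.302, 0.318]
ft_force: [1.0, -1.8, -2.9]
width: 0.0112
grip_force: 60.0
```

```bash
python3 - <<'E'
from h import *
from bench import r
plan(*lip_at(.672,.211,.05,180,60),per=.03)
r.camera('top')
print(lip_at(.672,.211,.05,180,60)[0])
seq([lip_at(.672,.211,.05,180,60),lip_at(.672,.211,.03,180,60),lip_at(.672,.211,.012,180,60),lip_at(.672,.211,.004,180,60),lip_at(.672,.211,.002,180,60),lip_at(.66,.211,.002,180,60)])
E
```

```text
t 35.3 pos [0.6413 0.2014 0.2492] | shift rows 4 [ 0.0127 -0.1101  0.0449] | rot rows 2 [-0.022   0.0045 -0.0005] | total mm [ 10.1 -88.1  35.9] deg [-7.9  1.6 -0.2]
 F [ 1.  -1.8 -2.9] T [-0.15  1.44 -0.16] w 0.0112 g 59.986647443147376 q [-1.14 -0.05  0.5   2.13  1.16  0.59 -1.51]
[0.6157324  0.211      0.15754165]
[0.053, -0.435, 0.175] [-0.0423, 0.0094, -0.0009]
[-0.0, -0.087, 0.05] [0.0, 0.0, 0.0]
[-0.0, -0.078, 0.045] [0.0, 0.0, 0.0]
[-0.0, -0.035, 0.02] [0.0, 0.0, 0.0]
[-0.0, -0.009, 0.005] [0.0, 0.0, 0.0]
[-0.0, -0.03, -0.052] [0.0, 0.0, 0.0]
```

```bash
python3 - <<'E'
from h import *
from bench import r
L=lambda x,z,a=52:lip_at(x,.211,z,180,a)
plan(*L(.661,.05),per=.03)
print('then');s=r.read_state()
p,q=L(.661,.05);f=dict(ee_pos=p,eef_rot=q.as_quat())
seq([L(.661,.03),L(.661,.012),L(.661,.005),L(.661,.002)],f)
E
```

```text
t 35.35 pos [0.6409 0.2011 0.2479] | shift rows 3 [ 0.0176 -0.1314  0.0573] | rot rows 1 [ 0.0021  0.0093 -0.0016] | total mm [ 10.5 -78.8  34.4] deg [ 0.4  1.7 -0.3]
 F [-0.6  0.9 -5.4] T [-0.05  1.73 -0.08] w 0.0107 g 59.94343368744012 q [-1.14 -0.05  0.5   2.13  1.18  0.59 -1.53]
then
[-0.0, -0.079, 0.062] [0.0, 0.0, 0.0]
[-0.0, -0.071, 0.055] [0.0, 0.0, 0.0]
[-0.0, -0.028, 0.022] [0.0, 0.0, 0.0]
[-0.0, -0.012, 0.009] [0.0, 0.0, 0.0]
```

Emit:
{"method": "play_rows", "body": {"claw": [1, 1, 1, 1, 1], "delta_pos": [[0.018, -0.131, 0.057], [0.018, -0.131, 0.057], [0.018, -0.131, 0.057], [0, 0, 0], [0, 0, 0]], "delta_rot": [[0.002, 0.009, -0.0015], [0, 0, 0], [0, 0, 0], [0, 0, 0], [0, 0, 0]]}}

```text
time: 35.85
ee_pos: [0.6207, 0.2116, 0.1663]
eef_rot: [0.637, 0.637, 0.306, 0.309]
ft_force: [-0.3, 0.3, -1.0]
width: 0.0109
grip_force: 60.0
```

```bash
python3 - <<'E'
from h import *
from bench import r
L=lambda x,z,a=52:lip_at(x,.211,z,180,a)
plan(*L(.661,.05),per=.03)
status()
E
```

```text
t 35.85 pos [0.6207 0.2116 0.1663] | shift rows 1 [-0.003  -0.009   0.0044] | rot rows 1 [-0.0029  0.0011  0.0009] | total mm [-0.6 -1.8  0.9] deg [-0.5  0.2  0.2]
 F [-0.3  0.3 -1. ] T [-0.07  1.5   0.01] w 0.0109 g 59.97949475131463 q [-1.14  0.06  0.5   2.23  1.41  0.48 -1.86]
blue [([274.0, 194.0], [0.665, 0.056], 150), ([247.0, 199.0], [0.653, 0.114], 142)]
brown [([203.0, 203.0], [0.645, 0.212], 51), ([350.0, 300.0], [0.429, -0.113], 626)]
 scene blue []
 scene brown [([330.0, 208.0], [0.282, -0.267], 67), ([325.0, 255.0], [0.425, -0.115], 412), ([303.0, 401.0], [0.741, 0.197], 42)]
```

Emit:
{"method": "play_rows", "body": {"claw": [1, 1, 1, 1, 1], "delta_pos": [[0, -0.082, 0.064], [0, -0.071, 0.055], [0, -0.028, 0.022], [0, -0.006, 0.005], [0, 0, 0]], "delta_rot": [[-0.003, 0, 0], [0, 0, 0], [0, 0, 0], [0, 0, 0], [0, 0, 0]]}}

```text
time: 36.45
ee_pos: [0.6206, 0.2124, 0.1189]
eef_rot: [0.635, 0.636, 0.309, 0.312]
ft_force: [-0.3, 0.5, -2.3]
width: 0.0112
grip_force: 60.0
```

```bash
python3 - <<'E'
from h import *
from bench import r
L=lambda x,z,a=52:lip_at(x,.211,z,180,a)
plan(*L(.661,.002),per=.03)
seq([L(x,.002) for x in(.652,.643,.634,.627,.621,.616)])
E
```

```text
t 36.45 pos [0.6206 0.2124 0.1189] | shift rows 1 [-0.0071 -0.0112  0.0063] | rot rows 1 [0.0005 0.0007 0.0009] | total mm [-1.4 -2.2  1.3] deg [0.1 0.1 0.2]
 F [-0.3  0.5 -2.3] T [-0.03  1.57  0.04] w 0.0112 g 59.98613394331187 q [-1.14  0.17  0.5   2.27  1.67  0.44 -2.18]
[-0.007, -0.039, -0.029] [0.0005, 0.0007, 0.0009]
[-0.0, -0.028, -0.035] [0.0, 0.0, 0.0]
[-0.0, -0.028, -0.035] [0.0, 0.0, 0.0]
[-0.0, -0.022, -0.028] [0.0, 0.0, 0.0]
[-0.0, -0.018, -0.024] [0.0, 0.0, 0.0]
[-0.0, -0.015, -0.02] [0.0, 0.0, 0.0]
```

Emit:
{"method": "play_rows", "body": {"claw": [1, 1, 1, 1, 1, 1, 1], "delta_pos": [[-0.005, -0.039, -0.029], [0, -0.028, -0.035], [0, -0.028, -0.035], [0, -0.022, -0.028], [0, -0.018, -0.024], [0, -0.01, -0.013], [0, 0, 0]], "delta_rot": [[0, 0, 0], [0, 0, 0], [0, 0, 0], [0, 0, 0], [0, 0, 0], [0, 0, 0], [0, 0, 0]]}}

```text
time: 37.15
ee_pos: [0.5762, 0.2112, 0.1153]
eef_rot: [0.635, 0.636, 0.309, 0.312]
ft_force: [3.8, 0.1, -3.3]
width: 0.0114
grip_force: 59.6
```

```bash
python3 - <<'E'
from h import *
from bench import r
L=lambda x,z,a=52:lip_at(x,.211,z,180,a)
plan(*L(.617,.002),per=.03)
status()
seq([L(.617,.003,a) for a in(46,40,34,28,22,16,10,5)])
E
```

```text
t 37.15 pos [0.5762 0.2112 0.1153] | shift rows 1 [-0.0012  0.0042 -0.0031] | rot rows 1 [0.0004 0.0008 0.0011] | total mm [-0.2  0.8 -0.6] deg [0.1 0.1 0.2]
 F [ 3.8  0.1 -3.3] T [-0.16  0.9  -0.07] w 0.0114 g 59.572726722713014 q [-1.18  0.1   0.46  2.36  1.65  0.52 -2.19]
blue [([274.0, 194.0], [0.665, 0.056], 149), ([247.0, 199.0], [0.653, 0.114], 145)]
brown [([334.0, 167.0], [0.726, -0.08], 39), ([190.0, 218.0], [0.61, 0.24], 74), ([351.0, 298.0], [0.435, -0.115], 521), ([348.0, 311.0], [0.405, -0.106], 125)]
 scene blue [([311.0, 354.0], [0.655, 0.116], 115)]
 scene brown [([331.0, 208.0], [0.28, -0.266], 77), ([325.0, 255.0], [0.425, -0.115], 415), ([303.0, 401.0], [0.741, 0.197], 41)]
[-0.001, 0.059, 0.029] [0.0337, 0.0009, 0.0011]
[0.0, 0.052, 0.037] [0.0333, 0.0, 0.0]
[0.0, 0.052, 0.037] [0.0333, -0.0, 0.0]
[0.0, 0.052, 0.037] [0.0333, 0.0, 0.0]
[0.0, 0.052, 0.037] [0.0333, -0.0, -0.0]
[-0.0, 0.052, 0.037] [0.0333, 0.0, 0.0]
[0.0, 0.052, 0.037] [0.0333, -0.0, 0.0]
[0.0, 0.043, 0.03] [0.0278, -0.0, 0.0]
```

Emit:
{"method": "play_rows", "body": {"claw": [1, 1, 1, 1, 1, 1, 1, 1], "delta_pos": [[0.03, 0.062, 0.025], [0.03, 0.052, 0.037], [0, 0.052, 0.037], [0, 0.052, 0.037], [0, 0.052, 0.037], [0, 0.052, 0.037], [0, 0.052, 0.037], [0, 0, 0]], "delta_rot": [[0.0333, 0, 0], [0.0333, 0, 0], [0.0333, 0, 0], [0.0333, 0, 0], [0.0333, 0, 0], [0.0333, 0, 0], [0.0333, 0, 0], [0, 0, 0]]}}

```text
time: 38.05
ee_pos: [0.6384, 0.2006, 0.1192]
eef_rot: [0.701, 0.681, 0.131, 0.165]
ft_force: [0.7, -1.7, -1.5]
width: 0.0112
grip_force: 59.9
```

```bash
python3 - <<'E'
from h import *
from bench import r
L=lambda x,z,a:lip_at(x,.223,z,180,a)
plan(*L(.617,.003,10),per=.03)
status()
plan(*L(.612,.0015,2),per=.03)
E
```

```text
t 38.05 pos [0.6384 0.2006 0.1192] | shift rows 2 [0.0587 0.0515 0.0315] | rot rows 2 [ 0.0394  0.008  -0.0039] | total mm [23.5 20.6 12.6] deg [14.2  2.9 -1.4]
 F [ 0.7 -1.7 -1.5] T [-0.03  0.7  -0.09] w 0.0112 g 59.911821580608375 q [-0.84  0.27  0.39  1.86  0.22  0.68 -0.66]
blue [([273.0, 194.0], [0.665, 0.056], 152), ([247.0, 199.0], [0.653, 0.114], 146)]
brown [([350.0, 301.0], [0.429, -0.113], 654)]
 scene blue []
 scene brown [([325.0, 255.0], [0.424, -0.115], 415), ([364.0, 380.0], [0.604, 0.239], 150), ([303.0, 401.0], [0.741, 0.197], 42)]
t 38.15 pos [0.6363 0.2    0.1181] | shift rows 2 [0.0623 0.0712 0.0619] | rot rows 3 [ 0.0414  0.0055 -0.0029] | total mm [24.9 28.5 24.8] deg [22.4  3.  -1.6]
 F [ 1.7 -2.5  5.5] T [-0.33 -0.52 -0.2 ] w 0.0108 g 59.86922006093664 q [-0.85  0.27  0.39  1.87  0.23  0.68 -0.67]
```

```bash
python3 - <<'E'
from h import *
L=lambda x,z,a:lip_at(x,.232,z,180,a)
seq([L(.622,.008,24),L(.622,.008,24),L(.622,.006,19),L(.622,.005,14),L(.622,.004,9),L(.622,.0035,5),L(.622,.003,2)])
E
```

```text
[0.158, 0.033, -0.047] [0.0021, 0.0177, -0.0054]
[0.0, 0.0, 0.0] [0.0, 0.0, 0.0]
[-0.0, 0.039, 0.039] [0.0278, 0.0, 0.0]
[0.0, 0.042, 0.035] [0.0278, -0.0, -0.0]
[0.0, 0.042, 0.035] [0.0278, -0.0, 0.0]
[0.0, 0.035, 0.026] [0.0222, -0.0, 0.0]
[0.0, 0.026, 0.02] [0.0167, -0.0, 0.0]
```

Emit:
{"method": "play_rows", "body": {"claw": [1, 1, 1, 1, 1, 1], "delta_pos": [[0.02, 0.015, -0.045], [0.07, 0.01, 0], [0.068, 0.008, 0], [0, 0, 0], [0, 0.039, 0.039], [0, 0.042, 0.03]], "delta_rot": [[0, 0.006, 0], [0, 0.006, -0.003], [0, 0.0055, -0.0025], [0, 0, 0], [0.0278, 0, 0], [0.0278, 0, 0]]}}

```text
time: 38.75
ee_pos: [0.6568, 0.2349, 0.1205]
eef_rot: [0.7, 0.704, 0.087, 0.085]
ft_force: [0.7, -0.0, -2.1]
width: 0.0111
grip_force: 59.8
```

```bash
python3 - <<'E'
from h import *
from bench import r
L=lambda x,z,a:lip_at(x,.232,z,180,a)
plan(*L(.622,.005,14)); r.camera('top')
seq([L(.622,.005,10),L(.622,.004,6),L(.622,.0035,3),L(.622,.002,1)])
E
```

```text
t 38.75 pos [0.6568 0.2349 0.1205] | shift rows 1 [-0.0145  0.0162  0.0058] | rot rows 1 [-0.0002 -0.0008  0.0018] | total mm [-2.9  3.2  1.2] deg [-0.  -0.1  0.3]
 F [ 0.7 -0.  -2.1] T [-0.14  0.45 -0.09] w 0.0111 g 59.780932641006075 q [-0.71  0.41  0.31  1.63 -0.03  0.9  -0.41]
[-0.006, 0.037, 0.026] [0.0211, -0.0003, 0.001]
[0.0, 0.034, 0.029] [0.0222, -0.0, -0.0]
[0.0, 0.026, 0.02] [0.0167, -0.0, 0.0]
[0.0, 0.017, 0.019] [0.0111, 0.0, 0.0]
```

Good: it's tracking well now. I'll level it and push to the wall.

Emit:
{"method": "play_rows", "body": {"claw": [1, 1, 1, 1, 1, 1], "delta_pos": [[-0.006, 0.037, 0.026], [0, 0.034, 0.029], [0, 0.026, 0.02], [0, 0.017, 0.012], [0, 0, 0], [0, 0, 0]], "delta_rot": [[0.021, 0, 0], [0.0222, 0, 0], [0.0167, 0, 0], [0.011, 0, 0], [0, 0, 0], [0, 0, 0]]}}

```text
time: 39.4
ee_pos: [0.683, 0.2323, 0.1069]
eef_rot: [0.706, 0.708, 0.009, 0.009]
ft_force: [-0.3, 0.5, -2.3]
width: 0.0103
grip_force: 59.9
```

```bash
python3 - <<'E'
from h import *
from bench import r
L=lambda x,z,a:lip_at(x,.232,z,180,a)
plan(*L(.622,.0015,0.5))
status()
E
```

```text
t 39.4 pos [0.683  0.2323 0.1069] | shift rows 1 [-0.0016  0.015   0.0122] | rot rows 1 [0.0053 0.0002 0.0009] | total mm [-0.3  3.   2.4] deg [1.  0.  0.2]
 F [-0.3  0.5 -2.3] T [-0.05  0.14 -0.01] w 0.0103 g 59.86751617630944 q [-0.58  0.61  0.28  1.34 -0.16  1.19 -0.29]
blue [([274.0, 194.0], [0.665, 0.056], 146), ([247.0, 199.0], [0.653, 0.115], 145)]
brown [([182.0, 220.0], [0.608, 0.256], 94), ([350.0, 301.0], [0.429, -0.113], 647)]
 scene blue []
 scene brown [([370.0, 385.0], [0.603, 0.257], 155), ([303.0, 401.0], [0.741, 0.197], 42)]
```

Emit:
{"method": "play_rows", "body": {"claw": [1, 1, 1, 1, 1], "delta_pos": [[0.06, 0, 0], [0.06, 0, 0], [0, 0, 0.007], [0, 0, 0.006], [0, 0, 0]], "delta_rot": [[0, 0, 0], [0, 0, 0], [0.004, 0, 0], [0, 0, 0], [0, 0, 0]]}}

```text
time: 40.0
ee_pos: [0.6834, 0.2557, 0.1046]
eef_rot: [0.706, 0.708, 0.004, 0.005]
ft_force: [1.2, -1.5, -2.3]
width: 0.0112
grip_force: 59.9
```

```bash
python3 - <<'E'
from h import *
from bench import r
L=lambda x,z,a:lip_at(x,.257,z,180,a)
plan(*L(.600,.001,0))
status()
E
```

```text
t 40.0 pos [0.6834 0.2557 0.1046] | shift rows 1 [ 0.007  -0.0921  0.0042] | rot rows 1 [0.0039 0.0002 0.0008] | total mm [  1.4 -18.4   0.8] deg [0.7 0.  0.1]
 F [ 1.2 -1.5 -2.3] T [-0.11  0.1  -0.  ] w 0.0112 g 59.864975993405096 q [-0.6   0.64  0.27  1.3  -0.17  1.21 -0.32]
blue [([274.0, 194.0], [0.665, 0.056], 150), ([247.0, 199.0], [0.653, 0.115], 143)]
brown [([336.0, 167.0], [0.726, -0.085], 53), ([182.0, 220.0], [0.608, 0.256], 96), ([350.0, 301.0], [0.429, -0.112], 653)]
 scene blue [([312.0, 352.0], [0.65, 0.113], 110)]
 scene brown [([312.0, 254.0], [0.451, -0.14], 61), ([370.0, 385.0], [0.602, 0.257], 139), ([303.0, 401.0], [0.741, 0.197], 42)]
```

Emit:
{"method": "play_rows", "body": {"claw": [1, 1, 1, 1], "delta_pos": [[0, -0.035, 0.004], [0, -0.035, 0], [0, -0.03, 0], [0, 0, 0]], "delta_rot": [[0, 0, 0], [0, 0, 0], [0, 0, 0], [0, 0, 0]]}}

```text
time: 40.5
ee_pos: [0.6621, 0.2567, 0.1042]
eef_rot: [0.706, 0.708, 0.004, 0.004]
ft_force: [0.3, 0.3, -2.5]
width: 0.0112
grip_force: 59.8
```

Emit:
{"method": "play_rows", "body": {"claw": [1, 1, 1, 1], "delta_pos": [[0, -0.02, 0], [0, -0.015, 0], [0, -0.01, 0], [0, 0, 0]], "delta_rot": [[0, 0, 0], [0, 0, 0], [0, 0, 0], [0, 0, 0]]}}

```text
time: 40.9
ee_pos: [0.6541, 0.2563, 0.1039]
eef_rot: [0.706, 0.708, 0.005, 0.004]
ft_force: [0.2, -0.0, -3.2]
width: 0.0112
grip_force: 59.8
```

```bash
python3 - <<'E'
from h import *
from bench import r
L=lambda x,z,a:lip_at(x,.257,z,180,a)
plan(*L(.590,.001,0))
status()
E
```

```text
t 40.9 pos [0.6541 0.2563 0.1039] | shift rows 1 [0.0035 0.0043 0.0021] | rot rows 1 [ 0.004  -0.0001  0.001 ] | total mm [0.7 0.9 0.4] deg [ 0.7 -0.   0.2]
 F [ 0.2 -0.  -3.2] T [-0.09  0.04  0.01] w 0.0112 g 59.76416380814044 q [-0.63  0.58  0.27  1.39 -0.15  1.18 -0.34]
blue [([274.0, 194.0], [0.665, 0.056], 150), ([247.0, 199.0], [0.653, 0.114], 144)]
brown [([181.0, 219.0], [0.608, 0.26], 100), ([350.0, 301.0], [0.429, -0.112], 656)]
 scene blue [([309.0, 351.0], [0.653, 0.107], 49)]
 scene brown [([320.0, 254.0], [0.433, -0.126], 263), ([303.0, 401.0], [0.741, 0.197], 42)]
```

Emit:
{"method": "play_rows", "body": {"claw": [1, 1, 1, 1, 1, 1, 1], "delta_pos": [[0, 0.037, -0.015], [0, 0.034, -0.015], [0, 0.031, -0.015], [0, 0.029, -0.014], [0, 0, 0], [0, 0, 0], [0, 0, 0]], "delta_rot": [[0.022, 0, 0], [0.022, 0, 0], [0.022, 0, 0], [0.022, 0, 0], [0, 0, 0], [0, 0, 0], [0, 0, 0]]}}

```text
time: 41.7
ee_pos: [0.6813, 0.2567, 0.1139]
eef_rot: [0.7, 0.702, -0.092, -0.092]
ft_force: [0.0, 0.2, -2.9]
width: 0.0109
grip_force: 59.8
```

```bash
python3 - <<'E'
from h import *
from bench import r
plan([.683,.2565,.23],toolrot(180,-16))
status()
c=r.camera('wrist');brown(c,(0,0,640,480))
E
```

```text
t 41.7 pos [0.6813 0.2567 0.1139] | shift rows 4 [-1.000e-04 -3.550e-02 -1.407e-01] | rot rows 1 [0.0055 0.0001 0.0011] | total mm [-1.000e-01 -2.840e+01 -1.126e+02] deg [1.  0.  0.2]
 F [ 0.   0.2 -2.9] T [-0.08 -0.47  0.02] w 0.0109 g 59.78956284059677 q [-0.5   0.85  0.24  0.96 -0.26  1.61 -0.28]
blue [([274.0, 194.0], [0.665, 0.056], 146), ([247.0, 199.0], [0.653, 0.115], 151)]
brown [([181.0, 185.0], [0.685, 0.26], 129), ([350.0, 301.0], [0.429, -0.112], 653)]
 scene blue [([310.0, 356.0], [0.66, 0.117], 56)]
 scene brown [([343.0, 402.0], [0.674, 0.251], 154)]
  blob [468, 0, 172, 313, 22030] [563. 129.]
  blob [331, 230, 40, 45, 1483] [350. 252.]
  blob [499, 349, 106, 48, 4089] [553. 369.]
```

The nut is in the pan and has rolled to the back wall: top view (0.685,0.26), wrist blob at (350,252). I'll lift it and carry it over the foam box.

Emit:
{"method": "play_rows", "body": {"claw": [1, 1, 1, 1, 1, 1, 1], "delta_pos": [[0, -0.018, -0.07], [0, -0.035, -0.14], [0, -0.035, -0.14], [0, -0.035, -0.14], [0, -0.018, -0.07], [0, 0, 0], [0, 0, 0]], "delta_rot": [[0, 0, 0], [0, 0, 0], [0, 0, 0], [0, 0, 0], [0, 0, 0], [0.011, 0, 0], [0, 0, 0]]}}

```text
time: 42.55
ee_pos: [0.6836, 0.256, 0.2287]
eef_rot: [0.698, 0.7, -0.105, -0.105]
ft_force: [-0.2, -0.6, -4.1]
width: 0.0108
grip_force: 59.8
```

```bash
python3 - <<'E'
from h import *
from bench import r
q=toolrot(180,-17)
p,_=lip_at(.53,.215,.19,180,-17)
plan(p,q,per=.025)
f=dict(ee_pos=p,eef_rot=q.as_quat())
L=lambda z,a:lip_at(.53,.215,z,180,a)
seq([L(.19,-12),L(.175,-7),L(.15,-3),L(.125,0),L(.105,4),L(.095,9),L(.095,15),L(.095,22),L(.095,29),L(.095,36),L(.095,43)],f)
status()
E
```

```text
t 42.55 pos [0.6836 0.256  0.2287] | shift rows 4 [-0.0511 -0.0884 -0.0255] | rot rows 1 [-0.0007  0.0003  0.0008] | total mm [-40.9 -70.7 -20.4] deg [-0.1  0.1  0.1]
 F [-0.2 -0.6 -4.1] T [-0.07 -0.54  0.05] w 0.0108 g 59.78120354760904 q [-0.47  0.86  0.25  0.71 -0.28  1.87 -0.31]
[-0.0, -0.046, -0.026] [-0.0278, 0.0, -0.0]
[-0.0, -0.03, 0.047] [-0.0278, 0.0, 0.0]
[-0.0, -0.021, 0.103] [-0.0222, 0.0, -0.0]
[-0.0, -0.021, 0.109] [-0.0167, 0.0, 0.0]
[-0.0, -0.037, 0.079] [-0.0222, 0.0, 0.0]
[-0.0, -0.049, 0.024] [-0.0278, 0.0, 0.0]
[0.0, -0.055, -0.031] [-0.0333, 0.0, 0.0]
[-0.0, -0.065, -0.036] [-0.0389, -0.0, -0.0]
[-0.0, -0.065, -0.036] [-0.0389, 0.0, 0.0]
[-0.0, -0.065, -0.036] [-0.0389, 0.0, 0.0]
[0.0, -0.065, -0.036] [-0.0389, -0.0, -0.0]
blue [([274.0, 194.0], [0.665, 0.056], 150), ([247.0, 199.0], [0.653, 0.115], 147)]
brown [([165.0, 172.0], [0.714, 0.297], 180), ([334.0, 167.0], [0.726, -0.08], 40), ([350.0, 301.0], [0.429, -0.113], 653)]
 scene blue []
 scene brown [([346.0, 371.0], [0.619, 0.198], 179), ([303.0, 401.0], [0.741, 0.197], 42)]
```

Emit:
{"method": "play_rows", "body": {"claw": [1, 1, 1, 1, 1, 1], "delta_pos": [[-0.03, -0.05, -0.015], [-0.05, -0.09, -0.026], [-0.05, -0.09, -0.026], [-0.05, -0.08, -0.023], [-0.024, -0.044, -0.012], [0, 0, 0]], "delta_rot": [[0, 0, 0], [0, 0, 0], [0, 0, 0], [0, 0, 0], [0, 0, 0], [0, 0, 0]]}}

```text
time: 43.25
ee_pos: [0.6215, 0.2149, 0.2705]
eef_rot: [0.698, 0.7, -0.104, -0.105]
ft_force: [-0.4, -0.1, -2.5]
width: 0.0112
grip_force: 59.8
```

Emit:
{"method": "play_rows", "body": {"claw": [1, 1, 1, 1, 1, 1], "delta_pos": [[0, -0.046, -0.026], [0, -0.03, 0.047], [0, -0.021, 0.103], [0, -0.021, 0.109], [0, -0.037, 0.079], [0, 0, 0]], "delta_rot": [[-0.0278, 0, 0], [-0.0278, 0, 0], [-0.0222, 0, 0], [-0.0167, 0, 0], [-0.011, 0, 0], [0, 0, 0]]}}

```text
time: 43.85
ee_pos: [0.5846, 0.2159, 0.2088]
eef_rot: [0.705, 0.709, 0.01, 0.011]
ft_force: [-0.7, 0.4, -1.9]
width: 0.0111
grip_force: 59.8
```

```bash
python3 - <<'E'
from h import *
from bench import r
L=lambda z,a:lip_at(.53,.215,z,180,a)
plan(*L(.105,2))
seq([L(.098,7),L(.095,13),L(.095,20),L(.095,27),L(.095,34),L(.095,41)])
E
```

```text
t 43.85 pos [0.5846 0.2159 0.2088] | shift rows 1 [-0.0048  0.0341 -0.0036] | rot rows 1 [-0.002   0.0004  0.0016] | total mm [-1.   6.8 -0.7] deg [-0.4  0.1  0.3]
 F [-0.7  0.4 -1.9] T [-0.06  0.17  0.04] w 0.0111 g 59.821580058778636 q [-0.65  0.32  0.27  1.53 -0.07  1.28 -0.37]
[-0.005, -0.013, 0.005] [-0.0298, 0.0003, 0.0016]
[-0.0, -0.057, -0.016] [-0.0333, 0.0, 0.0]
[-0.0, -0.065, -0.036] [-0.0389, 0.0, 0.0]
[0.0, -0.065, -0.036] [-0.0389, -0.0, -0.0]
[-0.0, -0.065, -0.036] [-0.0389, 0.0, 0.0]
[-0.0, -0.065, -0.036] [-0.0389, 0.0, 0.0]
```

Emit:
{"method": "play_rows", "body": {"claw": [1, 1, 1, 1, 1, 1, 1, 1], "delta_pos": [[-0.005, -0.013, 0.005], [0, -0.057, -0.016], [0, -0.065, -0.036], [0, -0.065, -0.036], [0, -0.065, -0.036], [0, -0.065, -0.036], [0, 0, 0], [0, 0, 0]], "delta_rot": [[-0.03, 0, 0], [-0.0333, 0, 0], [-0.0389, 0, 0], [-0.0389, 0, 0], [-0.0389, 0, 0], [-0.0389, 0, 0], [0, 0, 0], [0, 0, 0]]}}

```text
time: 44.65
ee_pos: [0.5168, 0.2136, 0.2182]
eef_rot: [0.663, 0.664, 0.243, 0.244]
ft_force: [0.5, 0.0, -2.0]
width: 0.0107
grip_force: 59.9
```

```bash
python3 - <<'E'
from h import *
from bench import r
s=r.read_state();p=s['ee_pos'];plan(p+[0,0,.09],R.from_quat(s['eef_rot']),per=.045)
status();c=r.camera('wrist');brown(c,(0,0,640,480))
E
```

```text
t 44.65 pos [0.5168 0.2136 0.2182] | shift rows 3 [-0.0003  0.0971 -0.1144] | rot rows 1 [0. 0. 0.] | total mm [ -0.2  58.2 -68.6] deg [0. 0. 0.]
 F [ 0.5  0.  -2. ] T [-0.06  1.21  0.04] w 0.0107 g 59.890386167680845 q [-0.83 -0.2   0.06  2.21  0.76  0.73 -1.25]
blue [([273.0, 194.0], [0.665, 0.056], 149), ([247.0, 199.0], [0.653, 0.115], 144)]
brown [([212.0, 287.0], [0.459, 0.188], 131), ([348.0, 296.0], [0.439, -0.108], 381), ([360.0, 304.0], [0.422, -0.134], 129), ([347.0, 312.0], [0.405, -0.106], 122)]
 scene blue [([312.0, 354.0], [0.652, 0.116], 144)]
 scene brown [([329.0, 208.0], [0.284, -0.271], 50), ([325.0, 255.0], [0.425, -0.115], 412), ([393.0, 325.0], [0.446, 0.17], 86), ([303.0, 400.0], [0.74, 0.196], 38)]
  blob [406, 0, 60, 82, 2970] [441.  37.]
  blob [404, 86, 28, 29, 445] [417. 101.]
  blob [429, 109, 28, 16, 170] [442. 117.]
  blob [402, 142, 51, 24, 599] [429. 153.]
  blob [398, 175, 61, 43, 1152] [424. 200.]
  blob [71, 263, 46, 40, 1444] [ 93. 283.]
```

The stray nut is now in the foam box at (0.459,0.188) and five nuts are in the bowl. The scoop is empty, so now the bracket.

Emit:
{"method": "play_rows", "body": {"claw": [1, 1, 1, 1, 1, 1, 1, 1], "delta_pos": [[0, 0.145, -0.17], [0, 0.145, -0.17], [0, 0, 0], [0, 0, 0], [0, 0, 0], [0, 0, 0], [0, 0, 0], [0, 0, 0]], "delta_rot": [[0, 0, 0], [0, 0, 0], [0.044, 0, 0], [0.044, 0, 0], [0.044, 0, 0], [0.044, 0, 0], [0.044, 0, 0], [0, 0, 0]]}}

```text
time: 45.6
ee_pos: [0.5194, 0.2132, 0.3051]
eef_rot: [0.708, 0.707, 0.001, 0.005]
ft_force: [0.9, 0.3, -3.6]
width: 0.0108
grip_force: 59.7
```

```bash
python3 - <<'E'
from h import *
from bench import r
plan([.556,-.235,.29],toolrot(180,0),per=.038)
q=toolrot(180,0);print(((q.inv()*toolrot(80,0)).as_rotvec()/np.pi/13).round(4))
c=r.camera('wrist');brown(c,(0,0,640,480))
E
```

```text
t 45.6 pos [0.5194 0.2132 0.3051] | shift rows 12 [-0.1867  0.0154  0.0074] | rot rows 1 [ 0.0027  0.0016 -0.0004] | total mm [-448.    37.    17.7] deg [ 0.5  0.3 -0.1]
 F [ 0.9  0.3 -3.6] T [-0.11  0.   -0.02] w 0.0108 g 59.72727366402978 q [-0.82  0.15  0.4   1.52 -0.05  1.47 -0.43]
[0.     0.     0.0427]
  blob [570, 0, 28, 15, 276] [583.   5.]
  blob [545, 0, 95, 175, 6204] [600.  97.]
  blob [536, 189, 104, 37, 2845] [584. 211.]
```

Emit:
{"method": "play_rows", "body": {"claw": [1, 1, 1, 1, 1, 1, 1, 1], "delta_pos": [[-0.187, 0.015, 0.007], [-0.187, 0.015, 0.007], [-0.187, 0.015, 0.007], [-0.187, 0.015, 0.007], [-0.187, 0.015, 0.007], [-0.187, 0.015, 0.007], [-0.187, 0.015, 0.007], [-0.187, 0.015, 0.007]], "delta_rot": [[0, 0, 0], [0, 0, 0], [0, 0, 0], [0, 0, 0], [0, 0, 0], [0, 0, 0], [0, 0, 0], [0, 0, 0]]}}

```text
time: 46.45
ee_pos: [0.541, -0.087, 0.2976]
eef_rot: [0.706, 0.708, 0.006, 0.007]
ft_force: [0.9, -0.0, -2.8]
width: 0.0114
grip_force: 59.8
```

Emit:
{"method": "play_rows", "body": {"claw": [1, 1, 1, 1, 1, 1, 1, 1], "delta_pos": [[-0.187, 0.015, 0.007], [-0.187, 0.015, 0.007], [-0.187, 0.015, 0.007], [-0.187, 0.015, 0.007], [0, 0, 0], [0, 0, 0], [0, 0, 0], [0, 0, 0]], "delta_rot": [[0, 0, 0], [0, 0, 0], [0, 0, 0], [0, 0, 0], [0, 0, 0.043], [0, 0, 0.043], [0, 0, 0.043], [0, 0, 0.043]]}}

```text
time: 47.25
ee_pos: [0.5534, -0.2352, 0.2922]
eef_rot: [0.871, 0.491, 0.007, 0.005]
ft_force: [0.0, 0.8, -1.4]
width: 0.0112
grip_force: 59.8
```

Emit:
{"method": "play_rows", "body": {"claw": [1, 1, 1, 1, 1, 1, 1, 1], "delta_pos": [[0, 0, 0], [0, 0, 0], [0, 0, 0], [0, 0, 0], [0, 0, 0], [0, 0, 0], [0, 0, 0], [0, 0, 0]], "delta_rot": [[0, 0, 0.043], [0, 0, 0.043], [0, 0, 0.043], [0, 0, 0.043], [0, 0, 0.043], [0, 0, 0.043], [0, 0, 0.043], [0, 0, 0.043]]}}

```text
time: 48.05
ee_pos: [0.5534, -0.2351, 0.2921]
eef_rot: [1.0, -0.027, 0.009, 0.001]
ft_force: [-0.7, -0.6, -2.9]
width: 0.0114
grip_force: 59.8
```

```bash
python3 - <<'E'
from h import *
from bench import r
plan([.556,-.235,.222],toolrot(80,0),per=.038)
s=r.read_state();c=r.camera('wrist')
M=np.eye(4);M[:3,:3]=R.from_quat(s['eef_rot']).as_matrix();M[:3,3]=s['ee_pos'];c['cam_to_world']=M@c['hand_eye']
def px(p):
    q=np.linalg.inv(c['cam_to_world'])@np.append(p,1);K=c['camera_matrix'];return (K[0,0]*q[0]/-q[2]+K[0,2],K[1,1]*-q[1]/-q[2]+K[1,2])
a=np.radians(80);u=np.array([np.cos(a),np.sin(a)]);v=np.array([-u[1],u[0]])
for n,off,z in(('seat',0*u,.19),('tipA',.036*u+.034*v,.21),('tipB',.036*u-.034*v,.21)):print(n,np.round(px([*(np.array([.535,-.36])+off),z])))
E
```

```text
t 48.05 pos [ 0.5534 -0.2351  0.2921] | shift rows 2 [ 0.0036 -0.0007  0.1753] | rot rows 1 [-0.0002 -0.0055  0.0384] | total mm [ 1.4 -0.3 70.1] deg [-0.  -1.   6.9]
 F [-0.7 -0.6 -2.9] T [-0.07  0.2  -0.  ] w 0.0114 g 59.76872851140797 q [-0.45  0.35  1.02  1.47 -0.3   1.47 -1.06]
seat [486. 259.]
tipA [437. 308.]
tipB [458. 212.]
```

Emit:
{"method": "play_rows", "body": {"claw": [1, 1, 1, 1, 1, 1], "delta_pos": [[0, 0, 0], [0.003, 0, 0.1], [0, 0, 0.13], [0, 0, 0.09], [0, 0, 0.03], [0, 0, 0]], "delta_rot": [[0, -0.0055, 0.0384], [0, 0, 0], [0, 0, 0], [0, 0, 0], [0, 0, 0], [0, 0, 0]]}}

```text
time: 48.7
ee_pos: [0.5534, -0.2349, 0.2214]
eef_rot: [0.996, -0.084, -0.001, -0.0]
ft_force: [-0.6, 0.7, -2.3]
width: 0.0113
grip_force: 59.8
```

```bash
python3 - <<'E'
from h import *
plan([.535,-.36,.222],toolrot(80,0),per=.02)
E
```

```text
t 48.7 pos [ 0.5534 -0.2349  0.2214] | shift rows 7 [ 0.002   0.0903 -0.0005] | rot rows 1 [-0.0001  0.0009  0.0021] | total mm [  2.7 126.4  -0.7] deg [-0.   0.2  0.4]
 F [-0.6  0.7 -2.3] T [ 0.02  0.15 -0.01] w 0.0113 g 59.77355376002379 q [-0.44  0.42  1.01  1.57 -0.36  1.36 -1.13]
```

Emit:
{"method": "play_rows", "body": {"claw": [1, 1, 1, 1, 1, 1, 1, 1], "delta_pos": [[0.013, 0.05, -0.003], [0, 0.09, 0], [0, 0.09, 0], [0, 0.09, 0], [0, 0.09, 0], [0, 0.09, 0], [0, 0.09, 0], [0, 0.042, 0]], "delta_rot": [[0, 0, 0.002], [0, 0, 0], [0, 0, 0], [0, 0, 0], [0, 0, 0], [0, 0, 0], [0, 0, 0], [0, 0, 0]]}}

```text
time: 49.5
ee_pos: [0.5332, -0.3631, 0.2232]
eef_rot: [0.996, -0.089, -0.001, 0.001]
ft_force: [0.0, -0.0, -2.2]
width: 0.0108
grip_force: 59.8
```

```bash
python3 - <<'E'
from h import *
plan([.535,-.36,.18],toolrot(80,0),per=.02)
E
```

```text
t 49.5 pos [ 0.5332 -0.3631  0.2232] | shift rows 3 [ 0.0022 -0.0058  0.072 ] | rot rows 1 [ 0.0006  0.0006 -0.0012] | total mm [ 1.3 -3.5 43.2] deg [ 0.1  0.1 -0.2]
 F [ 0.  -0.  -2.2] T [-0.07  0.21  0.03] w 0.0108 g 59.772070056642406 q [-0.15  0.53  0.98  1.44 -0.44  1.41 -0.91]
```

Emit:
{"method": "play_rows", "body": {"claw": [1, 1, 1, 1, 1, 1], "delta_pos": [[0.006, 0, 0.05], [0, 0, 0.06], [0, 0, 0.05], [0, 0, 0.03], [0, 0, 0.015], [0, 0, 0]], "delta_rot": [[0, 0, 0], [0, 0, 0], [0, 0, 0], [0, 0, 0], [0, 0, 0], [0, 0, 0]]}}

```text
time: 50.1
ee_pos: [0.535, -0.3599, 0.1805]
eef_rot: [0.996, -0.088, -0.002, -0.0]
ft_force: [-0.7, 0.2, -3.3]
width: 0.0108
grip_force: 59.8
```

Emit:
{"method": "play_rows", "body": {"claw": [1, 1], "delta_pos": [[0, 0, 0.008], [0, 0, 0]], "delta_rot": [[0, 0, 0], [0, 0, 0]]}}

```text
time: 50.3
ee_pos: [0.5351, -0.3604, 0.1795]
eef_rot: [0.996, -0.088, -0.002, -0.0]
ft_force: [0.2, 0.2, -2.5]
width: 0.0109
grip_force: 59.8
```

Emit:
{"method": "play_rows", "body": {"claw": [1, 1], "delta_pos": [[0, 0, 0.008], [0, 0, 0]], "delta_rot": [[0, 0, 0], [0, 0, 0]]}}

```text
time: 50.5
ee_pos: [0.5349, -0.3603, 0.1777]
eef_rot: [0.996, -0.088, -0.002, -0.0]
ft_force: [-0.9, -0.2, -2.2]
width: 0.0109
grip_force: 59.8
```

Emit:
{"method": "play_rows", "body": {"claw": [1, 1], "delta_pos": [[0, 0, 0.006], [0, 0, 0]], "delta_rot": [[0, 0, 0], [0, 0, 0]]}}

```text
time: 50.7
ee_pos: [0.5349, -0.3603, 0.1763]
eef_rot: [0.996, -0.088, -0.002, -0.0]
ft_force: [0.1, 0.3, -2.7]
width: 0.0109
grip_force: 59.8
```

Emit:
{"method": "play_rows", "body": {"claw": [1, 1], "delta_pos": [[0, 0, 0.006], [0, 0, 0]], "delta_rot": [[0, 0, 0], [0, 0, 0]]}}

```text
time: 50.9
ee_pos: [0.5349, -0.3603, 0.1751]
eef_rot: [0.996, -0.088, -0.002, -0.0]
ft_force: [0.8, 0.5, -2.0]
width: 0.0113
grip_force: 59.8
```

Emit:
{"method": "play_rows", "body": {"claw": [1, 1], "delta_pos": [[0, 0, 0.006], [0, 0, 0]], "delta_rot": [[0, 0, 0], [0, 0, 0]]}}

```text
time: 51.1
ee_pos: [0.535, -0.3603, 0.174]
eef_rot: [0.996, -0.088, -0.002, -0.0]
ft_force: [-0.3, 0.0, -2.2]
width: 0.0109
grip_force: 59.8
```

Emit:
{"method": "play_rows", "body": {"claw": [1, 1], "delta_pos": [[0, 0, 0.006], [0, 0, 0]], "delta_rot": [[0, 0, 0], [0, 0, 0]]}}

```text
time: 51.3
ee_pos: [0.535, -0.3604, 0.1734]
eef_rot: [0.996, -0.088, -0.001, -0.0]
ft_force: [-1.4, 1.7, 3.4]
width: 0.0112
grip_force: 59.9
```

Emit:
{"method": "play_rows", "body": {"claw": [1, 1], "delta_pos": [[0, 0, 0.006], [0, 0, 0]], "delta_rot": [[0, 0, 0], [0, 0, 0]]}}

```text
time: 51.5
ee_pos: [0.535, -0.3605, 0.173]
eef_rot: [0.996, -0.088, -0.001, -0.0]
ft_force: [-4.8, 3.7, 11.2]
width: 0.0112
grip_force: 60.0
```

```bash
python3 - <<'E'
from h import *
from bench import r
plan([.535,-.36,.175],toolrot(80,0))
import numpy as np
for n in('scene','top'):
    c=r.camera(n);im=c['pixels'];g=cv2.cvtColor(im,cv2.COLOR_RGB2GRAY)
    M=np.linalg.inv(c['cam_to_world']);K=c['camera_matrix']
    f=lambda p:(lambda q:(round(K[0,0]*q[0]/-q[2]+K[0,2]),round(K[1,1]*-q[1]/-q[2]+K[1,2])))(M@np.append(p,1))
    print(n,'bar',f([.535,-.36,.2]),'tips',f([.575,-.33,.208]),f([.508,-.318,.208]))
E
```

```text
t 51.5 pos [ 0.535  -0.3605  0.173 ] | shift rows 1 [-0.0002 -0.0026 -0.0098] | rot rows 1 [-0.0001  0.0008 -0.0006] | total mm [-0.  -0.5 -2. ] deg [-0.   0.1 -0.1]
 F [-4.8  3.7 11.2] T [0.89 0.96 0.06] w 0.0112 g 59.9993803887628 q [-0.15  0.56  0.96  1.51 -0.47  1.32 -0.89]
scene bar (237, 173) tips (230, 181) (254, 174)
top bar (495, 244) tips (479, 222) (474, 259)
```

Contact with the prongs came at TCP z of 0.1735. I'll ease off 1 mm and release.

Emit:
{"method": "play_rows", "body": {"claw": [1, 0.8, 0.7, 0.6, 0.5, 0.4, 0.4, 0.4], "delta_pos": [[0, 0, -0.005], [0, 0, 0], [0, 0, 0], [0, 0, 0], [0, 0, 0], [0, 0, 0], [0, 0, 0], [0, 0, 0]], "delta_rot": [[0, 0, 0], [0, 0, 0], [0, 0, 0], [0, 0, 0], [0, 0, 0], [0, 0, 0], [0, 0, 0], [0, 0, 0]]}}

```text
time: 52.4
ee_pos: [0.5349, -0.3604, 0.1727]
eef_rot: [0.996, -0.088, -0.002, -0.0]
ft_force: [0.1, -0.3, -0.3]
width: 0.0506
grip_force: 0.0
```

Emit:
{"method": "play_rows", "body": {"claw": [0.4, 0.4, 0.4, 0.4, 0.4, 0.4, 0.4, 0.4], "delta_pos": [[0, 0, -0.03], [0, 0, -0.06], [0, 0, -0.1], [0, 0, -0.15], [0, 0, -0.2], [0, 0, -0.2], [0, 0, -0.2], [0, 0, 0]], "delta_rot": [[0, 0, 0], [0, 0, 0], [0, 0, 0], [0, 0, 0], [0, 0, 0], [0, 0, 0], [0, 0, 0], [0, 0, 0]]}}

```text
time: 53.2
ee_pos: [0.5359, -0.362, 0.3675]
eef_rot: [0.996, -0.088, 0.002, 0.002]
ft_force: [0.0, -0.5, -0.3]
width: 0.0524
grip_force: 0.0
```

```bash
python3 - <<'E'
from h import *
from bench import r
plan([.535,-.36,.35],toolrot(80,0))
s=r.read_state();c=r.camera('wrist')
M=np.eye(4);M[:3,:3]=R.from_quat(s['eef_rot']).as_matrix();M[:3,3]=s['ee_pos'];c['cam_to_world']=M@c['hand_eye']
g=cv2.cvtColor(c['pixels'],cv2.COLOR_RGB2GRAY)
# white pan and near-black bar
def f(p):
    q=np.linalg.inv(c['cam_to_world'])@np.append(p,1);K=c['camera_matrix'];return (K[0,0]*q[0]/-q[2]+K[0,2],K[1,1]*-q[1]/-q[2]+K[1,2])
print('bar expected',np.round(f([.535,-.36,.21])))
for th in(18,28,40):
    k=(g<th).astype(np.uint8);k[275:]=0
    n,l,st,ce=cv2.connectedComponentsWithStats(k)
    for i in range(1,n):
        if st[i,4]>600:
            rr=cv2.minAreaRect(np.argwhere(l==i)[:,::-1].astype(np.float32));print(th,st[i].tolist(),onz(c,rr[0],.21).round(4),[onz(c,p,.21)[:2].round(3).tolist() for p in cv2.boxPoints(rr)])
h=cv2.cvtColor(c['pixels'],cv2.COLOR_RGB2HSV);k=((h[...,1]<45)&(h[...,2]>150)).astype(np.uint8)
n,l,st,ce=cv2.connectedComponentsWithStats(k)
for i in range(1,n):
    if st[i,4]>500:
        rr=cv2.minAreaRect(np.argwhere(l==i)[:,::-1].astype(np.float32));print('white',st[i].tolist(),[onz(c,p,.08)[:2].round(3).tolist() for p in cv2.boxPoints(rr)])
status()
E
```

```text
t 53.2 pos [ 0.5359 -0.362   0.3675] | shift rows 1 [-0.0068 -0.0095  0.0873] | rot rows 1 [ 0.0012 -0.0013 -0.0006] | total mm [-1.4 -1.9 17.5] deg [ 0.2 -0.2 -0.1]
 F [ 0.  -0.5 -0.3] T [-0.09  0.18  0.04] w 0.0524 g 0.0 q [-0.11  0.49  1.02  1.18 -0.41  1.68 -0.95]
bar expected [312. 227.]
40 [327, 20, 87, 25, 658] [ 0.6772 -0.4309  0.21  ] [[0.68, -0.397], [0.68, -0.464], [0.674, -0.465], [0.674, -0.397]]
40 [307, 174, 13, 101, 1144] [ 0.5377 -0.3617  0.21  ] [[0.581, -0.364], [0.579, -0.374], [0.492, -0.359], [0.494, -0.348]]
white [0, 0, 592, 314, 97309] [[0.805, -0.076], [0.697, -0.688], [0.331, -0.692], [0.466, 0.062]]
white [436, 142, 30, 29, 653] [[0.581, -0.513], [0.575, -0.546], [0.543, -0.544], [0.549, -0.51]]
white [320, 192, 63, 61, 1756] [[0.547, -0.372], [0.534, -0.444], [0.461, -0.435], [0.474, -0.359]]
white [242, 350, 148, 32, 3958] [[0.312, -0.223], [0.359, -0.233], [0.324, -0.426], [0.277, -0.42]]
blue [([273.0, 194.0], [0.665, 0.056], 148), ([247.0, 199.0], [0.653, 0.115], 146)]
brown [([213.0, 287.0], [0.459, 0.186], 130), ([350.0, 301.0], [0.429, -0.113], 650)]
 scene blue [([312.0, 354.0], [0.652, 0.116], 144)]
 scene brown [([325.0, 255.0], [0.424, -0.115], 415), ([395.0, 325.0], [0.444, 0.174], 124), ([303.0, 401.0], [0.741, 0.197], 42)]
```

The bar lies across both prongs at (0.538,-0.362) in the wrist view. Five nuts are in the bowl and one is in the box, and the gripper is clear. I'll let it settle briefly and hand in.

Emit:
{"method": "play_rows", "body": {"claw": [0.4, 0.4, 0.4, 0.4, 0.4, 0.4], "delta_pos": [[0, 0, -0.1], [0, 0, 0], [0, 0, 0], [0, 0, 0], [0, 0, 0], [0, 0, 0]], "delta_rot": [[0, 0, 0], [0, 0, 0], [0, 0, 0], [0, 0, 0], [0, 0, 0], [0, 0, 0]]}}

```text
time: 53.95
ee_pos: [0.5356, -0.3603, 0.3802]
eef_rot: [0.996, -0.088, -0.002, -0.0]
ft_force: [0.2, 0.0, 0.6]
width: 0.0523
grip_force: 0.0
```

```bash
python3 - <<'E'
from bench import r
print(r.close_job())
E
```

```text
the job is handed in; nothing more can be done
None
```

I handed the job in at about 54 s without seeing a verdict: by my last camera measurements five nuts are in the bowl and the sixth is in the foam box (it rolled onto the table on the way and I brought it back with the scoop), and the scoop hangs across both prongs with the gripper clear.

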